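# Put the paper fasteners away in their desk trays

## Task

Put away the four things for fastening paper, each in the holder made for it: the stapler in the long narrow tray, the tape dispenser in the long wide tray, the glue stick upright in the round cup and the binder clip in the square dish, all standing flat on the holder's floor as they stand on the desk now. Leave the marker and the eraser where they lie.

Things in the scene. Friction and masses are not known exactly. Their poses are not given: they have to be found in the camera images.
- stapler: red and grey stapler standing on its base, 145 x 36 x 56 mm (long along its x). Origin: centre of its underside. The base is 36 mm wide up to 6 mm and 30 mm wide up to 11 mm; above 32 mm height the closed arm is 26 mm wide. Grip across y at its middle (fingers close on the arm at 35 to 50 mm height). The arm is fixed, it does not swing.
- tape_dispenser: black tape dispenser with a roll of tape, standing on its base, 58 x 142 x 73 mm (long along its y), about 0.46 kg. Origin: centre of its underside. Grip across x (58 mm) at a point 20 mm toward its +y end, where both flanks stand up and are solid to 35 mm height or more; the roll sits on the -y half. The reel does not turn.
- glue_stick: white glue stick with a red band standing upright, 26 mm in diameter, 96 mm tall. Origin: centre of its underside, z up. Grip the barrel at any yaw, 60 mm or more above its foot.
- binder_clip: black binder clip standing on its flat back with its two wire handles up; body 20 (x) x 32 (y) mm and 16 mm high, wires to 36 mm height. Origin: centre of its underside, z up. Grip the body across x (20 mm), fingertips about 6 mm above its foot.
- marker: black marker, 19 x 135 x 20 mm, lying on the desk, not to be moved. Origin: centre of its underside, long along y.
- eraser: white eraser in a blue sleeve, 23 x 56 x 13 mm, lying on the desk, not to be moved. Origin: centre of its underside, long along y.
- narrow_tray: long narrow light wooden tray with grey felt floor, for the stapler. Fixed. Inside 170 (x) x 58 (y) mm; outside 182 x 70 mm; floor 4 mm and rim 12 mm above its underside. Origin: centre of the underside, x along its length. The stapler lies with its x along the tray's x, either way round.
- wide_tray: long wide light wooden tray with grey felt floor, for the tape dispenser. Fixed. Inside 168 (x) x 82 (y) mm; outside 180 x 94 mm; floor 4 mm and rim 12 mm above its underside. Origin: centre of the underside, x along its length. The dispenser stands with its y along the tray's x, either way round.
- square_dish: square light wooden dish with grey felt floor, for the binder clip. Fixed. Inside 76 x 76 mm, outside 86 x 86 mm; floor 6 mm and rim 11 mm above its underside. Origin: centre of the underside. The clip may have any yaw.
- round_cup: round light wooden cup with an open top, for the glue stick. Fixed. Inside diameter 46 mm, outside 54 mm, 40 mm tall, floor 5 mm above its underside. Origin: centre of the underside, z up.
Things that resemble listed ones, but are neither listed nor needed, are in the scene too. Leave any pink or red look-alike of the binder_clip alone.

How it is judged:
At the end, for the whole second after the job is handed in: Stapler level on the narrow tray's floor, tape dispenser level on the wide tray's floor (along the tray, within 15 mm of its middle), glue stick upright on the cup's floor, binder clip on its back in the dish (within 30 mm of its middle), all at rest; marker and eraser moved under 25 mm (x of stapler in the frame of narrow_tray between -0.016 and 0.016 m and y of stapler in the frame of narrow_tray between -0.015 and 0.015 m and z of stapler in the frame of narrow_tray between 0 and 0.0065 m and angle between the x axis of stapler and the x axis of narrow_tray, either way round below 0.25 rad and angle between each of stapler, tape_dispenser's own z axis and vertical below 0.06 rad and linear speed of each of stapler, tape_dispenser, glue_stick, binder_clip below 0.02 m/s and x of tape_dispenser in the frame of wide_tray between -0.017 and 0.017 m and y of tape_dispenser in the frame of wide_tray between -0.016 and 0.016 m and z of tape_dispenser in the frame of wide_tray between 0 and 0.0065 m and angle between the y axis of tape_dispenser and the x axis of wide_tray, either way round below 0.25 rad and horizontal distance between glue_stick and round_cup below 0.014 m and z of glue_stick in the frame of round_cup between 0 and 0.009 m and angle between each of glue_stick, binder_clip's own z axis and vertical below 0.15 rad and x of binder_clip in the frame of square_dish between -0.03 and 0.03 m and y of binder_clip in the frame of square_dish between -0.03 and 0.03 m and z of binder_clip in the frame of square_dish between 0 and 0.0095 m); the robot touches nothing.
It fails at once if the marker is moved from its place (more than 25 mm) (distance of marker from where it was at the start of the episode above 0.025 m).
It fails at once if the eraser is moved from its place (more than 25 mm) (distance of eraser from where it was at the start of the episode above 0.025 m).
It also fails if it takes over 112 s, if anything falls off the work surface, if the arm or the gripper's body presses on something with over 40 N, if the wrist force passes 120 N, or if a joint passes its speed limit or range.

## Robot

A 6-joint arm with a two-finger parallel gripper is mounted at the origin on a cart in front of the work surface, level with it; the furniture and walls round the work are solid. World frame = base frame: x ahead of the robot, y to its left, z up, the work surface at z = 0. Lengths are in m, angles in rad, forces in N, time in s.
With the tool pointing down it reaches from about 0.35 to 0.975 m from the base axis. Payload 4.9 kg.
Tool frame: the origin (TCP) lies at the very end of the fingers, on their centre line; the grasp point (between the pads) lies 19 mm behind it (ctrl.grasp_offset is the distance from the TCP to the grasp point, in m); z points along the fingers, y is the line along which they close (so a half turn about z gives the same grasp; the last joint's range is limited). The gripper opens to 85 mm and grips with 20 to 120 N. Pads are 22 mm wide; open, the fingers measure 114 mm over their backs; the gripper's body (76 mm by 85 mm) begins 54 mm behind the grasp point. The pads swing forward as they close: fully open they stand 13 mm farther back than shut.
Start: joints at [-1.416, 0.053, 1.613, -0, 1.476, -0.119], TCP at [0.169, -0.602, 0.231] pointing down, gripper open.
Joint ranges: [-3.01, 3.01], [-1.01, 2.22], [0.06, 2.58], [-1.02, 4.17], [0.09, 2.62], [-3.14, 3.14]. Speed limits (rad/s): [2.57, 2.57, 3.14, 3.14, 3.14, 3.14].

## Interface

Orientations are given as a rotation vector (axis times angle).
In Python, from station import ctrl, optics gives the robot as it stands.
- The arm moves only by the shell command python3 -m handwheel 'ROWS' [OPENING] [FORCE]. ROWS is JSON, a list of rows, each an object of numbers: "tx", "ty", "tz": the shift along the tool's x, y, z in mm; "roll": the turn about the tool's z in rad. A call has 1 to 12 rows; each row shifts and turns the commanded pose from where the row before left it, along the tool's axes as they then stand; what a row does not reach is not made up. A row lasts 1/12 s, in which the tool goes at most 41.7 mm and 7.16 degrees, less where a joint would pass 70% of its speed; a pose out of reach is approached as far as the arm can. A call with a gripper value outside its range is refused whole. OPENING is the finger opening in mm, from 0 to 85.4, set as the call begins (- or left out, the last holds). The fingers move at their own pace and stop on an object; FORCE is the grip in N (left out, the last holds). Time passes only in rows, so rows that do not move let the fingers close. It gives the time, the measured TCP pose, the force, the opening and the grip force at its end, in the units of the state.
- ctrl.get_obs(): the state, without advancing time (a new reading comes with each control period).
- optics.get_image(name): name is "scene" or "top"; returns (picture, depth): 420x560x3 uint8, red, green, blue; 420x560 float32, m along the optical axis (not along the pixel's ray), 0 where there is no reading.
- optics.camera_params(name): a dict with "mtx" (3x3 intrinsics, pixels), "k1" (the pictures are not rectified: a ray, as slopes to the right and down, at radius r is drawn at 1 + k1 r^2 times it, then the intrinsics apply), "extrinsics" (4x4, takes a point from camera to world coordinates). Camera axes: x right, y down, z forward; pixel columns grow to the right and rows downward; lengths in m; the calibration is good to about 2 mm. A picture is of the moment at which its call begins. camera_params takes no time and is no camera call.
- ctrl.finish_job(): hands the job in; it is judged then, once.
The state is a dict: "t": time; "q": joint angles; "dq": joint speeds; "effort": joint torques, N m; "tool_pos": TCP position; "tool_rot": TCP orientation; "contact_force": force on the tool from outside, world axes, zero at the start; "wrist_torque": the same for the moment, N m; "opening": finger opening in m; "grip_force": force on a finger pad.
Only numpy, scipy, OpenCV 4.12 (cv2) and the standard library are available. Lean on these libraries where they do the work, as an engineer would, in place of code of your own. Each camera call takes 0.05 s, during which the arm holds its last target. There are 200 camera calls.

## Working session

There is one attempt and no reset: what is moved stays moved. The work goes in short steps, Python scripts to look and compute and a shell command to move; the robot and the scene stay as the last step left them, time stands still between calls to the robot, and variables do not carry over. Pictures are saved under pics/ and viewed, at most 15 in all, crops included, and the job is handed in when it is done.

```bash
mkdir -p pics; ls; python3 - <<'E'
from station import ctrl, optics
import cv2,numpy as np
o=ctrl.get_obs();print(o['t'],o['tool_pos'],o['tool_rot'],ctrl.grasp_offset)
for n in('scene','top'):
    p,d=optics.get_image(n);cv2.imwrite(f'pics/{n}0.png',p[...,::-1]);np.save(f'{n}0.npy',d)
    c=optics.camera_params(n);print(n,c['mtx'],c['k1'],np.round(c['extrinsics'],4),d.min(),d.max())
E
```

```text
pics
0.0 [ 0.16888592 -0.6010826   0.23005134] [-3.11009386e+00 -4.28435767e-01  6.60531699e-05] 0.0187
scene [[448.55747663   0.         273.94273964]
 [  0.         448.55747663 207.64715862]
 [  0.           0.           1.        ]] -0.021013699699261826 [[-0.5695 -0.6223  0.537  -0.0679]
 [-0.822   0.4278 -0.376   0.3555]
 [ 0.0043 -0.6556 -0.7551  0.8247]
 [ 0.      0.      0.      1.    ]] 0.0 2.3071833
top [[513.84200187   0.         282.73011507]
 [  0.         513.84200187 207.28341887]
 [  0.           0.           1.        ]] -0.1020778289770263 [[-1.2000e-03 -9.9490e-01  1.0100e-01  3.4480e-01]
 [-9.9990e-01 -1.0000e-04 -1.2800e-02 -4.8000e-03]
 [ 1.2800e-02 -1.0100e-01 -9.9480e-01  1.4902e+00]
 [ 0.0000e+00  0.0000e+00  0.0000e+00  1.0000e+00]] 0.0 2.2590966
```

View pics/scene0.png

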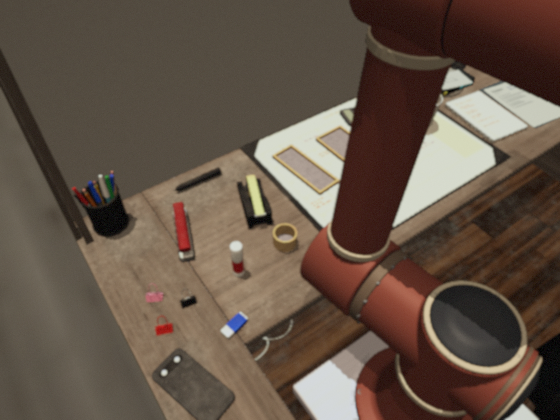

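View pics/top0.png

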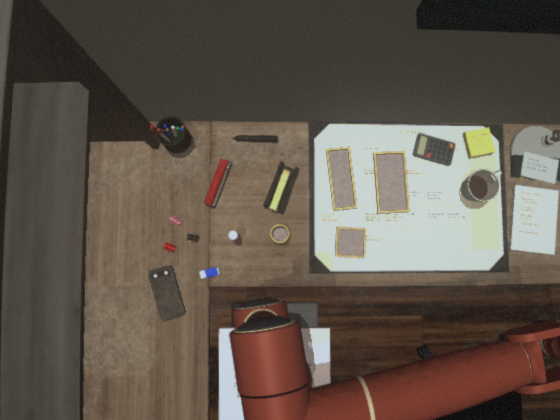

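Top view: marker (255,139), stapler (217,183), tape dispenser (281,187), glue stick (233,235), cup (279,234), narrow tray (341,179), wide tray (391,182), dish (350,242), eraser (209,272). The clip candidates are black at (193,238), red at (169,247) and pink at (174,220). Only the black one fits the description. Next I measure everything and make a crop to confirm the clip.

```bash
cat > h.py <<'E'
import cv2,numpy as np
from station import ctrl, optics
def cloud(n,d):
    c=optics.camera_params(n);K=c['mtx'];h,w=d.shape
    uv=np.stack(np.meshgrid(np.arange(w),np.arange(h)),-1).reshape(-1,1,2).astype(np.float64)
    r=cv2.undistortPoints(uv,K,np.array([c['k1'],0,0,0.])).reshape(h,w,2)
    P=np.concatenate([r*d[...,None],d[...,None]],-1);E=c['extrinsics']
    P=P@E[:3,:3].T+E[:3,3];P[d==0]=np.nan
    return P
def proj(n,X):
    c=optics.camera_params(n);E=np.linalg.inv(c['extrinsics'])
    return cv2.projectPoints(np.asarray(X,float).reshape(-1,1,3),cv2.Rodrigues(E[:3,:3])[0],E[:3,3],c['mtx'],np.array([c['k1'],0,0,0.]))[0].reshape(-1,2)
def rect(P,lo,hi,x0,x1,y0,y1):
    m=(P[...,2]>lo)&(P[...,2]<hi)&(P[...,0]>x0)&(P[...,0]<x1)&(P[...,1]>y0)&(P[...,1]<y1)
    Q=P[m]
    if len(Q)<3: return len(Q),
    (c,s,a)=cv2.minAreaRect((Q[:,:2]*1000).astype(np.float32))
    return len(Q),np.round(c,1),np.round(s,1),round(a,1),'z',np.round(np.percentile(Q[:,2]*1000,[5,50,98]),1)
E
python3 - <<'E'
from h import *
P={n:cloud(n,np.load(n+'0.npy')) for n in('scene','top')}
T=dict(marker=(255,139),stapler=(217,183),disp=(281,187),glue=(233,235),cup=(279,234),nt=(341,179),wt=(391,182),dish=(350,242),eraser=(209,272),clip=(193,238))
half=dict(marker=.08,stapler=.09,disp=.085,glue=.035,cup=.04,nt=.11,wt=.11,dish=.06,eraser=.04,clip=.022)
for n,(u,v) in T.items():
    c=P['top'][v,u];print(n,np.round(c,3))
    h=half[n]; hy={'stapler':.06,'disp':.06,'nt':.06,'wt':.065,'marker':.08,'clip':.025}.get(n,h)
    for k in P: print('  ',k,*rect(P[k],.006,.12,c[0]-h,c[0]+h,c[1]-hy,c[1]+hy))
# desk z
for k in P:
  m=(abs(P[k][...,0]-.55)<.03)&(abs(P[k][...,1]-.1)<.02);print(k,'desk',np.nanmedian(P[k][m],0))
a=cv2.imread('pics/scene0.png')[265:345,130:230];b=cv2.imread('pics/top0.png')[205:285,150:250]
cv2.imwrite('pics/clip.png',np.hstack([cv2.resize(x,None,fx=4,fy=4,interpolation=2) for x in(a,b)]))
c=cv2.imread('pics/top0.png')[120:270,200:300];d=cv2.imread('pics/scene0.png')[150:300,160:310]
cv2.imwrite('pics/obj.png',np.hstack([cv2.resize(x,None,fx=3,fy=3,interpolation=2) for x in(c,d)]))
E
```

```text
marker [0.694 0.057 0.021]
   scene 2420 [689.8  57.1] [159.6 150.4] 89.8 z [ 10.7  56.8 117.6]
   top 995 [689.2  57.2] [158.6 147.2] 90.0 z [  7.2  34.5 116.6]
stapler [0.56  0.162 0.053]
   scene 785 [562.5 166. ] [ 34.6 139.4] 70.1 z [ 7.6 47.6 56.4]
   top 650 [559.9 161.7] [180.4 116.6] 0.5 z [ 6.7 47.3 58.8]
disp [ 0.546 -0.018  0.067]
   scene 1201 [552.  -17.6] [ 59.1 142.4] 69.3 z [ 9.2 37.6 71.6]
   top 975 [548.1 -19.1] [162.1 116.6] 0.2 z [ 7.4 36.3 74.1]
glue [0.411 0.113 0.092]
   scene 396 [410.4 115. ] [26.  25.7] 11.3 z [12.1 69.5 97.7]
   top 108 [414.3 112.6] [55. 62.] 79.1 z [  6.5  94.6 102. ]
cup [ 0.418 -0.013  0.006]
   scene 503 [417.7 -11.9] [52.7 53.4] 8.3 z [ 7.1 26.1 41.3]
   top 206 [420.5 -14.8] [62.2 74.7] 13.2 z [ 6.3 11.2 45.3]
nt [ 0.579 -0.195  0.005]
   scene 968 [ 579.5 -190.6] [110.  214.6] 89.4 z [ 6.2  8.4 15.7]
   top 1194 [ 579.2 -194.8] [219.2 119.3] 0.1 z [ 6.3  9.  18.5]
wt [ 0.57  -0.343  0.005]
   scene 469 [ 636.2 -323.7] [ 98.  158.9] 41.8 z [ 6.2  8.1 15.2]
   top 1408 [ 570.6 -342.8] [128.5 219.2] 90.0 z [ 6.3  9.  17.8]
dish [ 0.394 -0.219  0.006]
   scene 1
   top 692 [ 394.6 -218.8] [117.1 115.8] 89.8 z [ 6.2  8.5 16.1]
eraser [0.309 0.188 0.009]
   scene 315 [306.6 187.4] [23.4 55.3] 15.2 z [ 8.8 11.7 15. ]
   top 156 [311.3 185.1] [78.1 68.5] 4.6 z [ 6.5 12.4 19.7]
clip [0.406 0.235 0.006]
   scene 111 [407.5 235.7] [31.5 22.3] 71.4 z [ 6.8 12.9 36. ]
   top 65 [406.2 234. ] [40.5 43.8] 0.1 z [ 6.5 12.2 35.8]
scene desk [ 5.49205904e-01  1.00281579e-01 -2.57955315e-04]
top desk [5.50009973e-01 9.84501316e-02 2.60022897e-04]
```

View pics/clip.png

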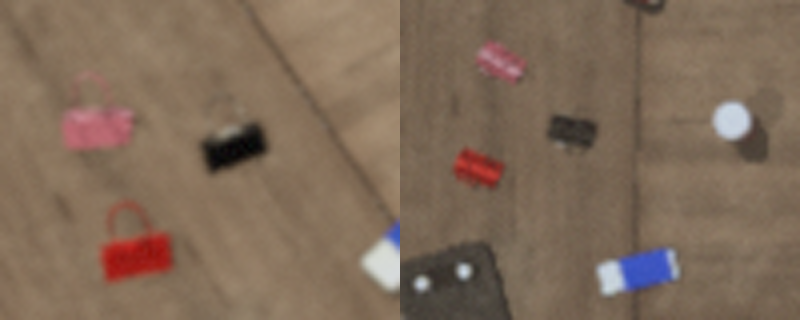

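View pics/obj.png

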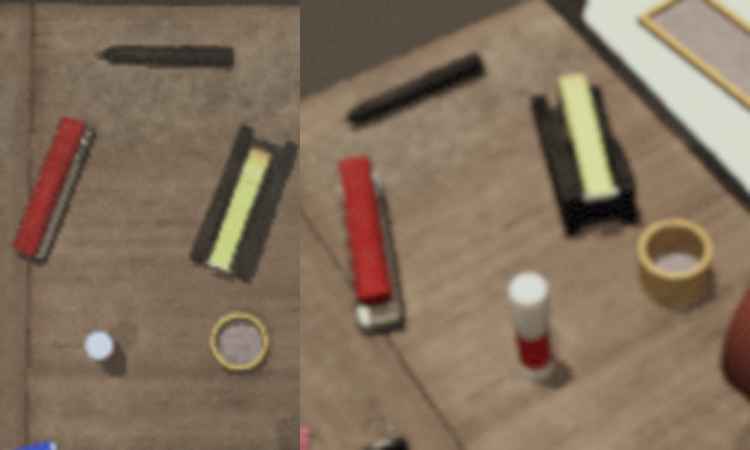

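The crop shows the black clip at top (193,238) and scene (187,301), with the pink and red ones clearly separate. So the black clip is the target. Scene depth gives sizes that match the text: stapler 139x35, dispenser 142x59, glue 26 mm. Next I refine the trays by rim colour, find the dispenser's roll end and compare the two views.

```bash
cat > m.py <<'E'
from h import *
def plane(n,uv,z):
    c=optics.camera_params(n);E=c['extrinsics']
    r=cv2.undistortPoints(np.asarray(uv,float).reshape(-1,1,2),c['mtx'],np.array([c['k1'],0,0,0.])).reshape(-1,2)
    R=np.c_[r,np.ones(len(r))]@E[:3,:3].T
    return E[:3,3]+R*((z-E[2,3])/R[:,2])[:,None]
def trays(n,img,z=dict(nt=.012,wt=.012,dish=.011,cup=.04)):
    hsv=cv2.cvtColor(img,cv2.COLOR_BGR2HSV)
    m=cv2.inRange(hsv,(14,95,70),(30,255,255))
    T=dict(nt=(.579,-.195),wt=(.570,-.343),dish=(.394,-.219),cup=(.418,-.013))
    for k,c in T.items():
        uv=proj(n,[(*c,z[k])])[0]
        nl,lab,st,ce=cv2.connectedComponentsWithStats(cv2.dilate(m,np.ones((2,2))))
        best=None
        for i in range(1,nl):
            x,y,w,h,a=st[i]
            if x<=uv[0]<=x+w and y<=uv[1]<=y+h and a>30 and w<120 and (best is None or a>st[best][4]): best=i
        if best is None: print(n,k,'none');continue
        q=np.argwhere((lab==best)&(m>0))[:,::-1]
        X=plane(n,q,z[k])[:,:2]*1000
        r=cv2.minAreaRect(X.astype(np.float32));print(n,k,len(q),np.round(r[0],1),np.round(r[1],1),round(r[2],1),'mean',X.mean(0).round(1))
E
python3 - <<'E'
from m import *
for n in('top','scene'): trays(n,cv2.imread(f'pics/{n}0.png'))
P={n:cloud(n,np.load(n+'0.npy')) for n in('scene','top')}
def prof(n,c,ang,hl,hw,zlo=.004):
    Q=P[n].reshape(-1,3);Q=Q[np.isfinite(Q[:,0])];a=np.deg2rad(ang);u=np.array([np.cos(a),np.sin(a)]);v=np.array([-u[1],u[0]])
    d=Q[:,:2]-c;l=d@u;w=d@v;k=(abs(l)<hl)&(abs(w)<hw)&(Q[:,2]>zlo)
    l,w,z=l[k]*1000,w[k]*1000,Q[k,2]*1000
    print(n,'ext l',np.percentile(l,[1,99]).round(1),'w',np.percentile(w,[1,99]).round(1))
    for b in range(-80,80,20):
        s=(l>=b)&(l<b+20)
        if s.sum()>3: print('   l',b,'zmax',np.percentile(z[s],97).round(0),'w-range of z>25',(np.percentile(w[s&(z>25)],[3,97]).round(0) if (s&(z>25)).sum()>3 else ''))
print('disp axis dir 69.3-90?')
for n in P:
    prof(n,np.array([.552,-.0176]),69.3-90,.09,.045)
    prof(n,np.array([.5625,.166]),70.1-90,.09,.03)
# red mask on stapler top
for n in P:
    hsv=cv2.cvtColor(cv2.imread(f'pics/{n}0.png'),cv2.COLOR_BGR2HSV)
    Q=P[n]; red=((hsv[...,0]<8)|(hsv[...,0]>172))&(hsv[...,1]>130)&(abs(Q[...,0]-.56)<.09)&(abs(Q[...,1]-.165)<.06)&(Q[...,2]>.045)
    print(n,'red',cv2.minAreaRect((Q[red][:,:2]*1000).astype(np.float32)))
    s=(np.hypot(Q[...,0]-.411,Q[...,1]-.114)<.025)&(Q[...,2]>.088)
    print(n,'glue top',Q[s].mean(0),cv2.minEnclosingCircle((Q[s][:,:2]*1000).astype(np.float32)))
    s=(np.hypot(Q[...,0]-.407,Q[...,1]-.235)<.03)&(Q[...,2]>.006)&(Q[...,2]<.018)
    print(n,'clip',rect(Q,.007,.018,.38,.435,.21,.26),np.median(Q[s],0))
E
```

```text
top nt none
top wt none
top dish none
top cup 110 [417.7 -14.3] [53.7 53.7] 90.0 mean [419.8 -14.5]
scene nt 266 [ 576.6 -192.4] [181.1  68.1] 6.1 mean [ 568.7 -190.3]
scene wt 128 [ 600.5 -338.8] [111.2  97.8] 3.4 mean [ 615.  -317.6]
scene dish none
scene cup 559 [407.6  -6.8] [55.9 82.6] 56.2 mean [406.6  -6.3]
disp axis dir 69.3-90?
scene ext l [-68.9  63.8] w [-28.3  29.2]
   l -80 zmax 50.0 w-range of z>25 [-28.  28.]
   l -60 zmax 54.0 w-range of z>25 [-27.  29.]
   l -40 zmax 62.0 w-range of z>25 [-26.  29.]
   l -20 zmax 67.0 w-range of z>25 [-27.  28.]
   l 0 zmax 72.0 w-range of z>25 [-13.  14.]
   l 20 zmax 73.0 w-range of z>25 [-9. 13.]
   l 40 zmax 53.0 w-range of z>25 [-28.  28.]
   l 60 zmax 28.0 w-range of z>25 [-28.  28.]
scene ext l [-68.6  67.4] w [-17.6  17.1]
   l -80 zmax 48.0 w-range of z>25 [-11.  12.]
   l -60 zmax 53.0 w-range of z>25 [-12.  12.]
   l -40 zmax 56.0 w-range of z>25 [-12.  12.]
   l -20 zmax 57.0 w-range of z>25 [-12.  12.]
   l 0 zmax 56.0 w-range of z>25 [-13.  12.]
   l 20 zmax 53.0 w-range of z>25 [-14.  12.]
   l 40 zmax 49.0 w-range of 
[... 881 characters left out ...]
]
scene red ((563.54931640625, 166.3700714111328), (24.43906021118164, 136.27830505371094), 69.54888153076172)
scene glue top [0.40966629 0.11523648 0.09482014] ((411.88287353515625, 114.469970703125), 14.465011596679688)
scene clip (77, array([406.2, 236.6]), array([31.3, 13. ]), 80.4, 'z', array([ 7.7, 11.8, 17. ])) [0.40328974 0.23759538 0.0111377 ]
top red ((564.0048828125, 166.97967529296875), (23.194231033325195, 133.40902709960938), 70.08080291748047)
top glue top [0.4106302  0.11376011 0.09606946] ((410.6533203125, 113.96276092529297), 13.144126892089844)
top clip (42, array([408.1, 235.3]), array([28.6, 48. ]), 21.6, 'z', array([ 7.4, 11.3, 16.7])) [0.4073335  0.23508266 0.01004411]
```

```bash
python3 - <<'E'
from m import *
P={n:cloud(n,np.load(n+'0.npy')) for n in('scene','top')}
a=np.deg2rad(69.3-90);u=np.array([np.cos(a),np.sin(a)]);v=np.array([-u[1],u[0]])
for n in P:
    Q=P[n].reshape(-1,3);d=Q[:,:2]-[.552,-.0176];l=d@u*1000;w=d@v*1000;z=Q[:,2]*1000
    for lo in range(-75,75,10):
        f=lambda a,b:[*np.round(np.nan_to_num(np.percentile(z[s],[50,90])) if (s:=(l>=lo)&(l<lo+10)&(w>=a)&(w<b)).sum()>2 else [-1,-1])]
        print(n,lo,'L',f(17,28),'C',f(-10,10),'R',f(-28,-17))
img=cv2.imread('pics/top0.png')
hsv=cv2.cvtColor(img,cv2.COLOR_BGR2HSV)
for x in range(325,360,2): print(x,img[180,x],hsv[180,x])
c=img[140:262,315:415];cv2.imwrite('pics/tr.png',cv2.resize(c,None,fx=4,fy=4,interpolation=2))
E
```

```text
scene -75 L [np.float64(16.0), np.float64(39.0)] C [np.float64(1.0), np.float64(48.0)] R [np.float64(14.0), np.float64(37.0)]
scene -65 L [np.float64(44.0), np.float64(49.0)] C [np.float64(20.0), np.float64(49.0)] R [np.float64(43.0), np.float64(50.0)]
scene -55 L [np.float64(47.0), np.float64(49.0)] C [np.float64(49.0), np.float64(52.0)] R [np.float64(47.0), np.float64(50.0)]
scene -45 L [np.float64(45.0), np.float64(47.0)] C [np.float64(53.0), np.float64(55.0)] R [np.float64(45.0), np.float64(47.0)]
scene -35 L [np.float64(40.0), np.float64(42.0)] C [np.float64(56.0), np.float64(60.0)] R [np.float64(-353.0), np.float64(44.0)]
scene -25 L [np.float64(-752.0), np.float64(39.0)] C [np.float64(60.0), np.float64(63.0)] R [np.float64(35.0), np.float64(39.0)]
scene -15 L [np.float64(34.0), np.float64(36.0)] C [np.float64(63.0), np.float64(66.0)] R [np.float64(29.0), np.float64(35.0)]
scene -5 L [np.float64(27.0), np.float64(31.0)] C [np.float64(56.0), np.float64(67.0)] R [np.float64(-368.0), np.float64(30.0)]
scene 5 L [np.float64(23.0), np.float64(25.0)] C [np.float64(68.0), np.float64(7
[... 2513 characters left out ...]
)]
top 65 L [np.float64(25.0), np.float64(27.0)] C [np.float64(1.0), np.float64(7.0)] R [np.float64(23.0), np.float64(28.0)]
325 [211 212 201] [ 87  13 212]
327 [213 213 203] [ 90  12 213]
329 [149 161 160] [ 33  19 161]
331 [132 183 196] [ 24  83 196]
333 [138 147 158] [ 14  32 158]
335 [140 149 160] [ 14  32 160]
337 [141 149 161] [ 12  32 161]
339 [136 143 153] [ 12  28 153]
341 [130 136 149] [  9  33 149]
343 [129 135 147] [ 10  31 147]
345 [132 139 149] [ 12  29 149]
347 [132 142 151] [ 16  32 151]
349 [131 137 147] [ 11  28 147]
351 [106 131 141] [ 21  63 141]
353 [133 189 200] [ 25  85 200]
355 [211 212 200] [ 88  14 212]
357 [210 212 202] [ 84  12 212]
359 [209 211 202] [ 83  11 211]
```

View pics/tr.png

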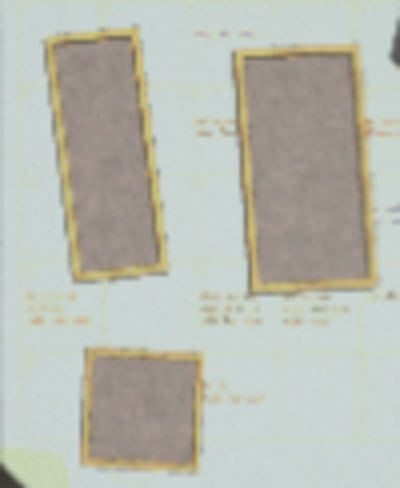

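The trays show clearly in the crop, each turned slightly. The dispenser's tall flanks are at l<0, so its +y end points in direction 159.3°. I fit the trays with an R>B mask.

```bash
cat >> m.py <<'E'
def blot(n,img,T=dict(nt=(.579,-.193,.012),wt=(.570,-.342,.012),dish=(.394,-.219,.011))):
    m=(img[...,2].astype(int)>img[...,0]+8).astype(np.uint8);m=cv2.morphologyEx(m,cv2.MORPH_OPEN,np.ones((5,5)))
    lab=cv2.connectedComponents(m)[1]
    for k,c in T.items():
        u,v=proj(n,[c])[0].round().astype(int)
        q=np.argwhere((lab==lab[v,u]))[:,::-1];X=plane(n,q,c[2])[:,:2]*1000
        r=cv2.minAreaRect(X.astype(np.float32));print(n,k,len(q),np.round(r[0],1),np.round(r[1],1),round(r[2],1),'mean',X.mean(0).round(1))
E
python3 - <<'E'
from m import *
blot('top',cv2.imread('pics/top0.png'))
E
python3 -m handwheel '[{"tx":0}]' 45 40
```

```text
top nt 1539 [ 580.5 -194.4] [184.9  72.4] 6.3 mean [ 580.1 -194.4]
top wt 2062 [ 570.5 -342.1] [184.4  99.1] 3.1 mean [ 570.  -341.5]
top dish 933 [ 394.5 -219.5] [90.1 86.9] 89.4 mean [ 394.7 -218.9]$[0]: bad value
```

```bash
python3 -m handwheel '[{"tx":0,"ty":0,"tz":0,"roll":0}]' 45 40; echo; python3 -m handwheel --help | head -20
```

```text
t: 0.18
tool_pos: [0.1689, -0.6013, 0.2305]
tool_rot: [-3.111, -0.429, 0.0]
contact_force: [-0.2, 0.3, -0.6]
opening: 0.0752
grip_force: 0.0
invalid input: not JSON, or not a number
```

```bash
cat > go.py <<'E'
import sys
from h import *
def delta(x,y,z,psi=None):
    o=ctrl.get_obs();r=np.array(o['tool_rot']);R=cv2.Rodrigues(r)[0];p0=np.arctan2(R[1,0],R[0,0]);p=p0
    if psi is not None: p=np.deg2rad(psi)
    roll=(p0-p+np.pi)%(2*np.pi)-np.pi
    d=np.array([x,y,z])-np.array(o['tool_pos'])*1000
    print('t',round(o['t'],1),'pos',np.round(np.array(o['tool_pos'])*1000,1),'psi',round(np.rad2deg(p0),1),'-> roll first %.3f then tx %.1f ty %.1f tz %.1f'%(roll,d[0]*np.cos(p)+d[1]*np.sin(p),d[0]*np.sin(p)-d[1]*np.cos(p),-d[2]))
if __name__=='__main__': delta(*map(float,sys.argv[1:]))
E
python3 go.py 430 -250 231 0
python3 - <<'E'
from m import *
for n in('top','scene'):
    img=cv2.imread(f'pics/{n}0.png');u,v=proj(n,[(.407,.235,.01)])[0].round().astype(int)
    g=img.max(2);m=np.zeros_like(g);m[v-14:v+15,u-14:u+15]=(g[v-14:v+15,u-14:u+15]<62);lab=cv2.connectedComponents(m)[1]
    L=np.bincount(lab[lab>0]).argmax();q=np.argwhere(lab==L)[:,::-1]
    for z in(.008,.016):
        X=plane(n,q,z)[:,:2]*1000;r=cv2.minAreaRect(X.astype(np.float32));C=np.cov(X.T);w,V=np.linalg.eigh(C)
        print(n,z,len(q),np.round(r[0],1),np.round(r[1],1),r[2],X.mean(0),'pca',np.rad2deg(np.arctan2(V[1,1],V[0,1])))
E
```

```text
t 0.2 pos [ 168.9 -601.3  230.5] psi 15.7 -> roll first 0.274 then tx 261.1 ty -351.3 tz -0.5
top 0.008 35 [408.2 236.1] [29.6 13.3] 76.1407470703125 [408.77693749 236.05528086] pca 75.71282899889928
top 0.016 35 [407.8 234.8] [29.4 13.2] 76.14070892333984 [408.43147878 234.75520407] pca 75.71282899889918
scene 0.008 94 [402.6 237.8] [28.9 15.9] 78.85796356201172 [402.60428774 238.1127941 ] pca 80.60431575774197
scene 0.016 94 [398. 239.] [28.6 15.7] 78.85799407958984 [397.99556197 239.2630097 ] pca 80.60431575774192
```

```bash
python3 -m handwheel '[{"tx":0,"ty":0,"tz":0,"roll":0.0915},{"tx":0,"ty":0,"tz":0,"roll":0.0915},{"tx":0,"ty":0,"tz":0,"roll":0.0915}]'; python3 -m handwheel '[{"tx":22,"ty":-29,"tz":0,"roll":0},{"tx":22,"ty":-29,"tz":0,"roll":0},{"tx":22,"ty":-29,"tz":0,"roll":0},{"tx":22,"ty":-29,"tz":0,"roll":0},{"tx":22,"ty":-29,"tz":0,"roll":0},{"tx":22,"ty":-29,"tz":0,"roll":0},{"tx":22,"ty":-29,"tz":0,"roll":0},{"tx":22,"ty":-29,"tz":0,"roll":0},{"tx":22,"ty":-29,"tz":0,"roll":0},{"tx":22,"ty":-29,"tz":0,"roll":0},{"tx":22,"ty":-29,"tz":0,"roll":0},{"tx":22,"ty":-29,"tz":0,"roll":0}]'
```

```text
t: 0.43
tool_pos: [0.169, -0.6015, 0.2309]
tool_rot: [-3.141, 0.008, 0.0]
contact_force: [0.2, -0.6, -0.1]
opening: 0.0452
grip_force: 0.0
t: 1.43
tool_pos: [0.4339, -0.2522, 0.2312]
tool_rot: [3.142, -0.001, 0.0]
contact_force: [0.7, 0.0, 0.3]
opening: 0.0451
grip_force: 0.0
```

```bash
python3 -m handwheel '[{"tx":-2,"ty":-40,"tz":0,"roll":0},{"tx":-2,"ty":-40,"tz":0,"roll":0},{"tx":-2,"ty":-40,"tz":0,"roll":0},{"tx":-2,"ty":-40,"tz":0,"roll":0},{"tx":-2,"ty":-40,"tz":0,"roll":0},{"tx":-2,"ty":-40,"tz":0,"roll":0},{"tx":-2,"ty":-40,"tz":0,"roll":0},{"tx":-2,"ty":-40,"tz":0,"roll":0},{"tx":-2,"ty":-40,"tz":0,"roll":0},{"tx":-2,"ty":-40,"tz":0,"roll":0},{"tx":-2,"ty":-40,"tz":0,"roll":0},{"tx":-2,"ty":-40,"tz":0,"roll":0}]'
python3 -m handwheel '[{"tx":0,"ty":0,"tz":0,"roll":-0.12},{"tx":0,"ty":0,"tz":0,"roll":-0.12},{"tx":0,"ty":0,"tz":0,"roll":-0.12},{"tx":0,"ty":0,"tz":0,"roll":-0.12},{"tx":0,"ty":0,"tz":0,"roll":-0.12},{"tx":0,"ty":0,"tz":0,"roll":-0.12},{"tx":0,"ty":0,"tz":0,"roll":-0.12},{"tx":0,"ty":0,"tz":0,"roll":-0.12},{"tx":0,"ty":0,"tz":0,"roll":-0.12},{"tx":0,"ty":0,"tz":0,"roll":-0.12},{"tx":0,"ty":0,"tz":0,"roll":-0.12},{"tx":0,"ty":0,"tz":0,"roll":0}]' 40
python3 go.py 408 235.5 60 76
python3 - <<'E'
from m import *
p,d=optics.get_image('scene');np.save('scene1.npy',d);cv2.imwrite('pics/scene1.png',p[...,::-1]);blot('scene',np.ascontiguousarray(p[...,::-1]))
E
```

```text
t: 2.43
tool_pos: [0.4088, 0.2282, 0.2313]
tool_rot: [-3.142, 0.0, -0.001]
contact_force: [0.5, 0.1, 0.4]
opening: 0.0453
grip_force: 0.0
t: 3.43
tool_pos: [0.4094, 0.2261, 0.2311]
tool_rot: [-2.481, -1.928, 0.001]
contact_force: [-0.7, -0.7, -0.4]
opening: 0.04
grip_force: 0.0
t 3.4 pos [409.4 226.1 231.1] psi 75.7 -> roll first -0.005 then tx 8.8 ty -3.6 tz 171.1
scene nt 218421 [ 753.2 -264.5] [2293.3 1611.2] 55.9 mean [ 600.8 -109.8]
scene wt 218421 [ 753.2 -264.5] [2293.3 1611.2] 55.9 mean [ 600.8 -109.8]
scene dish 218421 [ 754.2 -265.3] [2296.1 1613.2] 55.9 mean [ 601.7 -110.4]
```

View pics/scene1.png

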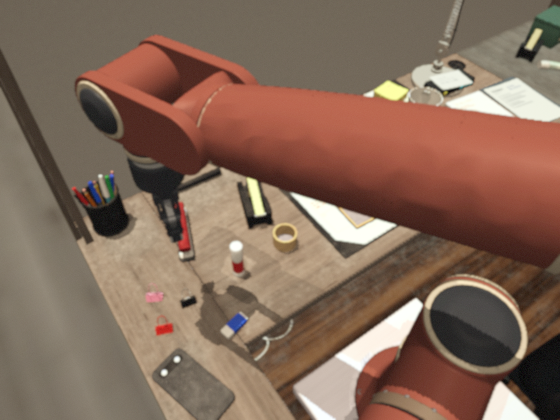

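The arm hangs clear of everything: clip at (187,301), glue at (237,258) and the rest undisturbed. Descending on the clip.

```bash
python3 -m handwheel '[{"tx":3,"ty":-1,"tz":20,"roll":-0.005},{"tx":3,"ty":-1,"tz":25,"roll":0},{"tx":3,"ty":-1.5,"tz":30,"roll":0},{"tx":0,"ty":0,"tz":30,"roll":0},{"tx":0,"ty":0,"tz":30,"roll":0},{"tx":0,"ty":0,"tz":25,"roll":0},{"tx":0,"ty":0,"tz":10,"roll":0},{"tx":0,"ty":0,"tz":0,"roll":0}]'; python3 go.py 408 235.5 5 76
python3 - <<'E'
from h import *
p,d=optics.get_image('scene');b=p[260:345,130:245,::-1]
t,d=optics.get_image('top');c=t[200:285,140:255,::-1]
cv2.imwrite('pics/c1.png',cv2.resize(np.hstack([b,c]),None,fx=3.4,fy=3.4,interpolation=2))
E
```

```text
t: 4.15
tool_pos: [0.4061, 0.2348, 0.0583]
tool_rot: [-2.478, -1.928, 0.01]
contact_force: [-0.6, 0.4, 0.0]
opening: 0.0398
grip_force: 0.0
t 4.2 pos [406.1 234.8  58.3] psi 75.8 -> roll first -0.004 then tx 1.1 ty 1.7 tz 53.3
```

View pics/c1.png

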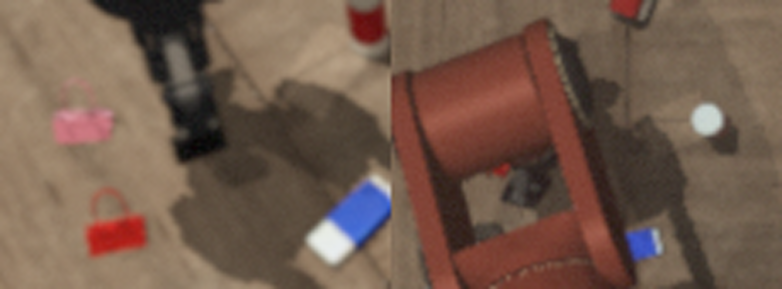

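The gripper straddles the clip, and the eraser and look-alikes are clear. Going down and closing.

```bash
python3 -m handwheel '[{"tx":1,"ty":1.5,"tz":0,"roll":0},{"tx":0,"ty":0,"tz":15,"roll":0},{"tx":0,"ty":0,"tz":15,"roll":0},{"tx":0,"ty":0,"tz":12,"roll":0},{"tx":0,"ty":0,"tz":8,"roll":0},{"tx":0,"ty":0,"tz":3,"roll":0},{"tx":0,"ty":0,"tz":0,"roll":0}]'; python3 -m handwheel '[{"tx":0,"ty":0,"tz":0,"roll":0},{"tx":0,"ty":0,"tz":0,"roll":0},{"tx":0,"ty":0,"tz":0,"roll":0},{"tx":0,"ty":0,"tz":0,"roll":0},{"tx":0,"ty":0,"tz":0,"roll":0},{"tx":0,"ty":0,"tz":0,"roll":0}]' 0 30
```

```text
t: 4.83
tool_pos: [0.4105, 0.2365, 0.0088]
tool_rot: [2.478, 1.931, 0.001]
contact_force: [0.3, 0.6, 0.9]
opening: 0.0401
grip_force: 0.0
t: 5.33
tool_pos: [0.411, 0.2367, 0.0093]
tool_rot: [2.477, 1.931, 0.003]
contact_force: [0.9, 0.9, 6.1]
opening: 0.0095
grip_force: 27.4
```

Opening 9.5 mm means the fingers caught the tapered upper part. I reopen, go lower and regrip.

```bash
python3 -m handwheel '[{"tx":0,"ty":0,"tz":0,"roll":0},{"tx":0,"ty":0,"tz":0,"roll":0},{"tx":0,"ty":0,"tz":0,"roll":0},{"tx":0,"ty":0,"tz":0,"roll":0},{"tx":0,"ty":0,"tz":3,"roll":0},{"tx":0,"ty":0,"tz":2,"roll":0},{"tx":0,"ty":0,"tz":0,"roll":0}]' 40; python3 go.py 408 235.5 5 76; python3 -m handwheel '[{"tx":0,"ty":0,"tz":0,"roll":0},{"tx":0,"ty":0,"tz":0,"roll":0},{"tx":0,"ty":0,"tz":0,"roll":0},{"tx":0,"ty":0,"tz":0,"roll":0},{"tx":0,"ty":0,"tz":0,"roll":0},{"tx":0,"ty":0,"tz":0,"roll":0}]' 0 30
```

```text
t: 5.92
tool_pos: [0.4095, 0.2361, 0.0025]
tool_rot: [-2.477, -1.931, 0.002]
contact_force: [-0.1, 0.3, -0.7]
opening: 0.04
grip_force: 0.0
t 5.9 pos [409.5 236.1   2.5] psi 75.9 -> roll first -0.002 then tx -0.9 ty -1.3 tz -2.5
t: 6.42
tool_pos: [0.4101, 0.2363, 0.0033]
tool_rot: [2.478, 1.931, 0.0]
contact_force: [-1.0, 0.1, -1.1]
opening: 0.0153
grip_force: 28.1
```

```bash
python3 -m handwheel '[{"tx":0,"ty":0,"tz":-4,"roll":0},{"tx":0,"ty":0,"tz":-8,"roll":0},{"tx":0,"ty":0,"tz":-15,"roll":0},{"tx":0,"ty":0,"tz":-25,"roll":0},{"tx":0,"ty":0,"tz":-30,"roll":0},{"tx":0,"ty":0,"tz":-35,"roll":0},{"tx":0,"ty":0,"tz":-30,"roll":0},{"tx":0,"ty":0,"tz":-20,"roll":0},{"tx":0,"ty":0,"tz":0,"roll":0}]'
python3 - <<'E'
from h import *
p,d=optics.get_image('scene');b=p[150:345,100:260,::-1]
cv2.imwrite('pics/c2.png',cv2.resize(b,None,fx=3,fy=3,interpolation=2))
E
python3 go.py 395 -219 170 0
```

```text
t: 7.17
tool_pos: [0.4133, 0.2376, 0.1774]
tool_rot: [2.475, 1.929, 0.017]
contact_force: [-0.1, 0.5, 0.8]
opening: 0.0155
grip_force: 28.1
t 7.2 pos [412.  237.1 174.4] psi 75.9 -> roll first 1.324 then tx -17.0 ty 456.1 tz 4.4
```

View pics/c2.png

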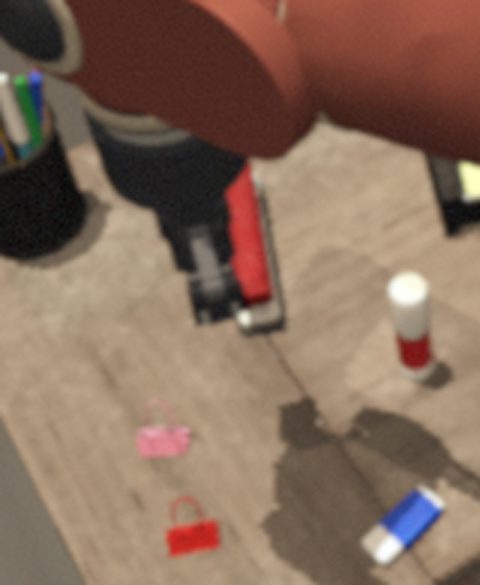

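The clip is lifted and its spot on the desk is empty. Carrying it to the dish.

```bash
python3 -m handwheel '[{"tx":-37,"ty":8,"tz":0,"roll":0},{"tx":-37,"ty":8,"tz":0,"roll":0},{"tx":-37,"ty":8,"tz":0,"roll":0},{"tx":-37,"ty":8,"tz":0,"roll":0},{"tx":-37,"ty":8,"tz":0,"roll":0},{"tx":-37,"ty":8,"tz":0,"roll":0},{"tx":-37,"ty":8,"tz":0,"roll":0},{"tx":-37,"ty":8,"tz":0,"roll":0},{"tx":-37,"ty":8,"tz":0,"roll":0},{"tx":-37,"ty":8,"tz":0,"roll":0},{"tx":-37,"ty":8,"tz":0,"roll":0},{"tx":-37,"ty":8,"tz":0,"roll":0}]';python3 -m handwheel '[{"tx":0,"ty":0,"tz":10,"roll":0},{"tx":0,"ty":0,"tz":20,"roll":0},{"tx":0,"ty":0,"tz":30,"roll":0},{"tx":0,"ty":0,"tz":30,"roll":0},{"tx":0,"ty":0,"tz":20,"roll":0},{"tx":0,"ty":0,"tz":10,"roll":0},{"tx":0,"ty":0,"tz":0,"roll":0},{"tx":0,"ty":0,"tz":0,"roll":0}]'; python3 go.py 395 -219 9.5 76
python3 - <<'E'
from m import *
p,d=optics.get_image('scene');P=cloud('scene',d);np.save('scene2.npy',d)
cv2.imwrite('pics/scene2.png',p[...,::-1])
E
```

```text
t: 8.22
tool_pos: [0.3935, -0.219, 0.1688]
tool_rot: [-2.477, -1.929, 0.001]
contact_force: [0.8, 0.3, -0.1]
opening: 0.0154
grip_force: 28.1
t: 8.88
tool_pos: [0.3945, -0.2172, 0.0499]
tool_rot: [-2.476, -1.931, 0.0]
contact_force: [0.6, 0.2, 0.3]
opening: 0.0152
grip_force: 28.2
t 8.9 pos [ 394.5 -217.2   49.9] psi 75.9 -> roll first -0.002 then tx -1.7 ty 0.9 tz 40.4
```

View pics/scene2.png

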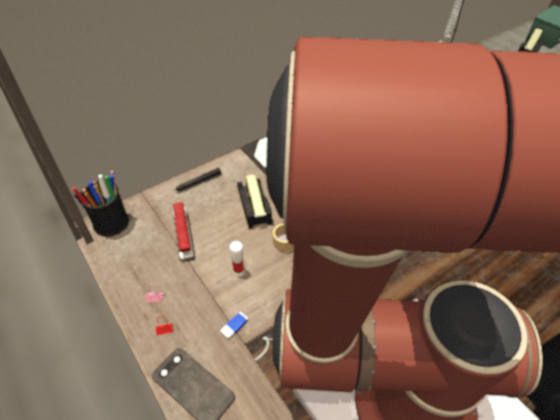

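The arm hides the dish in this view; everything else is in place. Lowering with a force check.

```bash
python3 -m handwheel '[{"tx":-1.5,"ty":1,"tz":10,"roll":0},{"tx":0,"ty":0,"tz":12,"roll":0},{"tx":0,"ty":0,"tz":9,"roll":0},{"tx":0,"ty":0,"tz":6,"roll":0},{"tx":0,"ty":0,"tz":2,"roll":0},{"tx":0,"ty":0,"tz":0,"roll":0},{"tx":0,"ty":0,"tz":0,"roll":0}]'
```

```text
t: 9.52
tool_pos: [0.3957, -0.2196, 0.0116]
tool_rot: [2.477, 1.931, 0.0]
contact_force: [0.2, -0.7, 0.2]
opening: 0.0155
grip_force: 28.2
```

```bash
python3 -m handwheel '[{"tx":0,"ty":0,"tz":1,"roll":0},{"tx":0,"ty":0,"tz":0,"roll":0},{"tx":0,"ty":0,"tz":0,"roll":0}]'
```

```text
t: 9.77
tool_pos: [0.3957, -0.2196, 0.0107]
tool_rot: [2.477, 1.931, 0.0]
contact_force: [-0.0, -0.4, -0.7]
opening: 0.0153
grip_force: 28.2
```

```bash
python3 -m handwheel '[{"tx":0,"ty":0,"tz":1,"roll":0},{"tx":0,"ty":0,"tz":0,"roll":0}]';python3 -m handwheel '[{"tx":0,"ty":0,"tz":0,"roll":0},{"tx":0,"ty":0,"tz":0,"roll":0},{"tx":0,"ty":0,"tz":0,"roll":0},{"tx":0,"ty":0,"tz":-5,"roll":0},{"tx":0,"ty":0,"tz":-10,"roll":0},{"tx":0,"ty":0,"tz":-20,"roll":0},{"tx":0,"ty":0,"tz":-30,"roll":0},{"tx":0,"ty":0,"tz":-35,"roll":0},{"tx":0,"ty":0,"tz":-35,"roll":0},{"tx":0,"ty":0,"tz":-30,"roll":0},{"tx":0,"ty":0,"tz":-20,"roll":0},{"tx":0,"ty":0,"tz":0,"roll":0}]' 34; python3 go.py 411 114.5 195 76
```

```text
t: 9.93
tool_pos: [0.3955, -0.2194, 0.0093]
tool_rot: [2.478, 1.931, 0.0]
contact_force: [0.4, 0.8, 0.3]
opening: 0.0154
grip_force: 28.2
t: 10.93
tool_pos: [0.398, -0.2213, 0.2017]
tool_rot: [2.468, 1.924, 0.004]
contact_force: [0.5, -0.5, 0.5]
opening: 0.0339
grip_force: 0.0
t 10.9 pos [ 398.  -221.3  201.7] psi 75.9 -> roll first -0.002 then tx 329.0 ty -68.6 tz 6.7
```

```bash
python3 -m handwheel '[{"tx":33,"ty":-7,"tz":0,"roll":0},{"tx":33,"ty":-7,"tz":0,"roll":0},{"tx":33,"ty":-7,"tz":0,"roll":0},{"tx":33,"ty":-7,"tz":0,"roll":0},{"tx":33,"ty":-7,"tz":0,"roll":0},{"tx":33,"ty":-7,"tz":0,"roll":0},{"tx":33,"ty":-7,"tz":0,"roll":0},{"tx":33,"ty":-7,"tz":0,"roll":0},{"tx":33,"ty":-7,"tz":0,"roll":0},{"tx":32,"ty":-6,"tz":0,"roll":0},{"tx":0,"ty":0,"tz":0,"roll":0},{"tx":0,"ty":0,"tz":0,"roll":0}]' 55;python3 go.py 411 114.5 51 76
python3 - <<'E'
from m import *
p,d=optics.get_image('top');np.save('top2.npy',d)
cv2.imwrite('pics/dish.png',cv2.resize(p[130:280,200:400,::-1],None,fx=4,fy=4,interpolation=2))
P=cloud('top',d);print(rect(P,.014,.06,.37,.42,-.245,-.195))
E
```

```text
t: 11.93
tool_pos: [0.4081, 0.1178, 0.1939]
tool_rot: [-2.474, -1.936, 0.002]
contact_force: [-0.1, -0.5, 0.5]
opening: 0.055
grip_force: 0.0
t 11.9 pos [408.1 117.8 193.9] psi 76.1 -> roll first 0.002 then tx -2.5 ty 3.6 tz 142.9
(44, array([ 394.8, -217.7]), array([19.7, 30.8]), 2.3, 'z', array([14.6, 20.9, 43.3]))
```

View pics/dish.png

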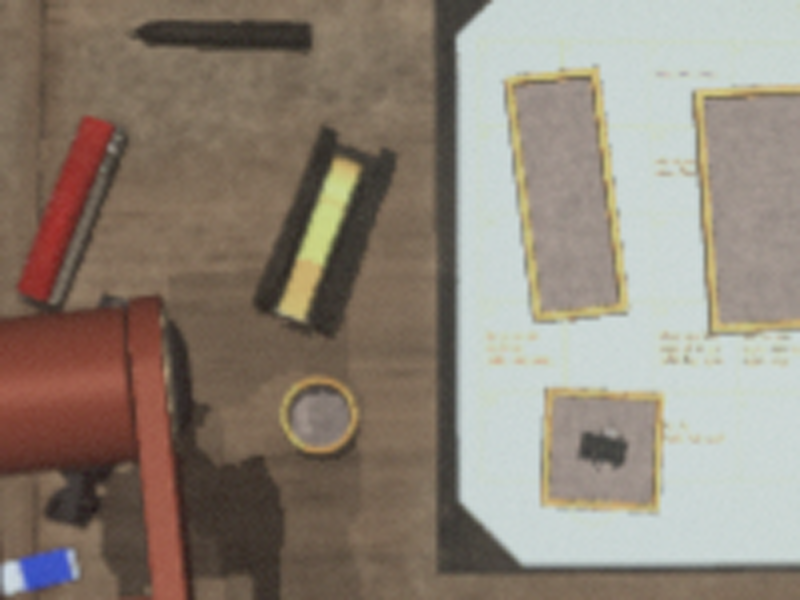

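The clip stands at the centre of the dish (394.8,-217.7), wires up to about 42 mm as expected. Next the glue stick.

```bash
python3 -m handwheel '[{"tx":-2.5,"ty":3.5,"tz":10,"roll":0},{"tx":0,"ty":0,"tz":20,"roll":0},{"tx":0,"ty":0,"tz":25,"roll":0},{"tx":0,"ty":0,"tz":25,"roll":0},{"tx":0,"ty":0,"tz":25,"roll":0},{"tx":0,"ty":0,"tz":20,"roll":0},{"tx":0,"ty":0,"tz":15,"roll":0},{"tx":0,"ty":0,"tz":3,"roll":0},{"tx":0,"ty":0,"tz":0,"roll":0},{"tx":0,"ty":0,"tz":0,"roll":0}]';python3 -m handwheel '[{"tx":0,"ty":0,"tz":0,"roll":0},{"tx":0,"ty":0,"tz":0,"roll":0},{"tx":0,"ty":0,"tz":0,"roll":0},{"tx":0,"ty":0,"tz":0,"roll":0},{"tx":0,"ty":0,"tz":0,"roll":0},{"tx":0,"ty":0,"tz":0,"roll":0}]' 0 35;  python3 -m handwheel '[{"tx":0,"ty":0,"tz":-5,"roll":0},{"tx":0,"ty":0,"tz":-10,"roll":0},{"tx":0,"ty":0,"tz":-15,"roll":0},{"tx":0,"ty":0,"tz":-20,"roll":0},{"tx":0,"ty":0,"tz":-15,"roll":0},{"tx":0,"ty":0,"tz":-5,"roll":0},{"tx":0,"ty":0,"tz":0,"roll":0},{"tx":0,"ty":0,"tz":0,"roll":0}]'; python3 go.py 417.8 -13 125 76
python3 - <<'E'
from h import *
p,d=optics.get_image('scene');P=cloud('scene',d)
print(rect(P,.045,.11,.37,.45,.08,.15))
E
```

```text
t: 12.82
tool_pos: [0.412, 0.1124, 0.0517]
tool_rot: [2.479, 1.929, 0.001]
contact_force: [0.5, -0.7, 0.6]
opening: 0.055
grip_force: 0.0
t: 13.32
tool_pos: [0.4127, 0.1133, 0.0527]
tool_rot: [2.476, 1.931, 0.003]
contact_force: [-1.9, -0.6, 5.7]
opening: 0.0251
grip_force: 34.5
t: 13.98
tool_pos: [0.4114, 0.1133, 0.1211]
tool_rot: [-2.478, -1.932, 0.0]
contact_force: [0.5, 0.2, -0.3]
opening: 0.0251
grip_force: 34.4
t 14.0 pos [411.4 113.3 121.1] psi 75.9 -> roll first -0.002 then tx -120.9 ty 36.8 tz -3.9
(147, array([404.6, 116.6]), array([25.3, 14.1]), 67.8, 'z', array([ 71.5,  88.4, 108.7]))
```

```bash
python3 -m handwheel '[{"tx":-14,"ty":4.5,"tz":0,"roll":0},{"tx":-22,"ty":7,"tz":0,"roll":0},{"tx":-25,"ty":7,"tz":0,"roll":0},{"tx":-25,"ty":7,"tz":0,"roll":0},{"tx":-21,"ty":6.5,"tz":0,"roll":0},{"tx":-14,"ty":4.5,"tz":0,"roll":0},{"tx":0,"ty":0,"tz":0,"roll":0},{"tx":0,"ty":0,"tz":0,"roll":0},{"tx":0,"ty":0,"tz":0,"roll":0}]'; python3 go.py 417.8 -13.3 57.5 76
python3 - <<'E'
from h import *
for n in('scene','top'):
    p,d=optics.get_image(n);P=cloud(n,d);print(n,rect(P,.06,.115,.38,.45,-.04,.02))
    u,v=proj(n,[(.418,-.013,.07)])[0].astype(int);cv2.imwrite(f'g_{n}.png',p[v-50:v+50,u-60:u+60,::-1])
cv2.imwrite('pics/glue.png',cv2.resize(np.hstack([cv2.imread('g_scene.png'),cv2.imread('g_top.png')]),None,fx=3.3,fy=3.3,interpolation=2))
E
```

```text
t: 14.78
tool_pos: [0.4168, -0.0125, 0.1203]
tool_rot: [-2.476, -1.93, 0.001]
contact_force: [0.3, 0.4, -0.3]
opening: 0.0253
grip_force: 34.4
t 14.8 pos [416.8 -12.5 120.3] psi 75.9 -> roll first -0.002 then tx -0.6 ty 1.1 tz 62.8
scene (155, array([410.6,  -6.4]), array([24.5, 14.3]), 45.9, 'z', array([ 71.3,  89.8, 111.8]))
top (0,)
```

View pics/glue.png

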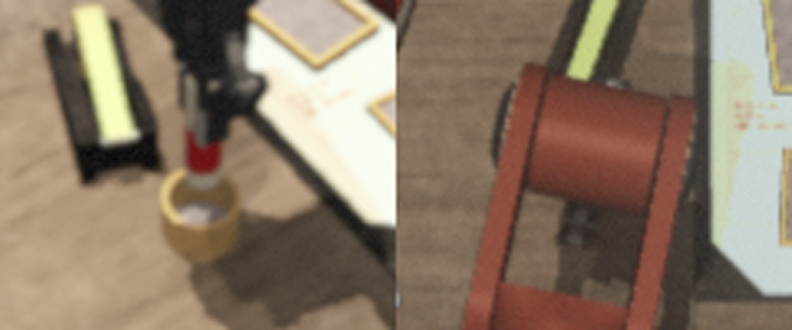

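The glue stick hangs upright over the cup. Lowering it.

```bash
python3 -m handwheel '[{"tx":-0.5,"ty":1,"tz":5,"roll":0},{"tx":0,"ty":0,"tz":12,"roll":0},{"tx":0,"ty":0,"tz":15,"roll":0},{"tx":0,"ty":0,"tz":13,"roll":0},{"tx":0,"ty":0,"tz":10,"roll":0},{"tx":0,"ty":0,"tz":5,"roll":0},{"tx":0,"ty":0,"tz":2,"roll":0},{"tx":0,"ty":0,"tz":0,"roll":0},{"tx":0,"ty":0,"tz":0,"roll":0}]'
```

```text
t: 15.63
tool_pos: [0.4188, -0.0138, 0.0599]
tool_rot: [2.477, 1.931, 0.001]
contact_force: [0.2, -0.2, -0.5]
opening: 0.0251
grip_force: 34.4
```

```bash
python3 -m handwheel '[{"tx":0,"ty":0,"tz":1,"roll":0},{"tx":0,"ty":0,"tz":1,"roll":0},{"tx":0,"ty":0,"tz":0,"roll":0},{"tx":0,"ty":0,"tz":0,"roll":0}]';python3 -m handwheel '[{"tx":0,"ty":0,"tz":0,"roll":0},{"tx":0,"ty":0,"tz":0,"roll":0},{"tx":0,"ty":0,"tz":0,"roll":0},{"tx":0,"ty":0,"tz":0,"roll":0},{"tx":0,"ty":0,"tz":-10,"roll":0},{"tx":0,"ty":0,"tz":-20,"roll":0},{"tx":0,"ty":0,"tz":-30,"roll":0},{"tx":0,"ty":0,"tz":-30,"roll":0},{"tx":0,"ty":0,"tz":-30,"roll":0},{"tx":0,"ty":0,"tz":-20,"roll":0},{"tx":0,"ty":0,"tz":0,"roll":0}]' 60; python3 go.py 563 166.5 180 -20
```

```text
t: 15.97
tool_pos: [0.4187, -0.0138, 0.0577]
tool_rot: [2.477, 1.931, 0.001]
contact_force: [0.6, 0.3, 0.3]
opening: 0.0253
grip_force: 34.5
t: 16.88
tool_pos: [0.4212, -0.0143, 0.2041]
tool_rot: [2.471, 1.926, 0.011]
contact_force: [1.2, 0.1, 0.4]
opening: 0.0603
grip_force: 0.0
t 16.9 pos [421.2 -14.3 204.1] psi 75.9 -> roll first 1.673 then tx 71.4 ty -218.4 tz 24.1
```

```bash
python3 -m handwheel '[{"tx":0,"ty":0,"tz":0,"roll":0.12},{"tx":0,"ty":0,"tz":0,"roll":0.12},{"tx":0,"ty":0,"tz":0,"roll":0.12},{"tx":0,"ty":0,"tz":0,"roll":0.12},{"tx":0,"ty":0,"tz":0,"roll":0.12},{"tx":0,"ty":0,"tz":0,"roll":0.12},{"tx":0,"ty":0,"tz":0,"roll":0.12},{"tx":0,"ty":0,"tz":0,"roll":0.12},{"tx":0,"ty":0,"tz":0,"roll":0.12},{"tx":0,"ty":0,"tz":0,"roll":0.12},{"tx":0,"ty":0,"tz":0,"roll":0.12},{"tx":0,"ty":0,"tz":0,"roll":0.12}]' 55; python3 -m handwheel '[{"tx":0,"ty":0,"tz":0,"roll":0.12},{"tx":0,"ty":0,"tz":0,"roll":0.113},{"tx":9,"ty":-27,"tz":2,"roll":0},{"tx":9,"ty":-27,"tz":3,"roll":0},{"tx":9,"ty":-27,"tz":3,"roll":0},{"tx":9,"ty":-28,"tz":3,"roll":0},{"tx":9,"ty":-28,"tz":3,"roll":0},{"tx":9,"ty":-28,"tz":3,"roll":0},{"tx":9,"ty":-27,"tz":3,"roll":0},{"tx":9,"ty":-26,"tz":3,"roll":0},{"tx":0,"ty":0,"tz":0,"roll":0},{"tx":0,"ty":0,"tz":0,"roll":0}]'; python3 go.py 563 166.5 21 -20
python3 - <<'E'
from m import *
for n in('scene','top'):
    p,d=optics.get_image(n);P=cloud(n,d)
    s=(np.hypot(P[...,0]-.418,P[...,1]+.013)<.03)&(P[...,2]>.085)
    print(n,'glue',P[s].mean(0),np.percentile(P[s][:,2],98),rect(P,.05,.12,.39,.45,-.04,.015))
trays('top',np.ascontiguousarray(p[...,::-1]),dict(nt=0,wt=0,dish=0,cup=.04))
E
```

```text
t: 17.88
tool_pos: [0.4178, -0.0137, 0.1968]
tool_rot: [-3.136, 0.191, 0.002]
contact_force: [-0.3, -0.0, -0.2]
opening: 0.0551
grip_force: 0.0
t: 18.88
tool_pos: [0.5601, 0.1672, 0.1731]
tool_rot: [3.093, -0.542, -0.004]
contact_force: [-0.4, -0.9, 0.1]
opening: 0.0551
grip_force: 0.0
t 18.9 pos [560.1 167.2 173.1] psi -19.9 -> roll first 0.002 then tx 2.9 ty -0.3 tz 152.1
scene glue [ 0.41469478 -0.01026672  0.09755805] 0.10285152295794714 (253, array([416.7, -11.6]), array([24.5, 25.3]), 70.1, 'z', array([ 54.3,  87.6, 102.5]))
top glue [ 0.41684793 -0.01273555  0.10097851] 0.10732985862709979 (75, array([417.3, -12.6]), array([21.7, 24.6]), 89.1, 'z', array([ 95.1, 101.2, 107.3]))
top nt none
top wt 70 [ 587.4 -302.1] [ 43.9 163.3] 76.0 mean [ 593.1 -304.6]
top dish none
top cup 129 [417.7 -14.3] [53.7 53.7] 90.0 mean [418.5 -13. ]
```

The glue stick stands at (417,-12.6), top at about 101 mm, so it's on the cup floor. Next the stapler.

```bash
python3 -m handwheel '[{"tx":3,"ty":0,"tz":10,"roll":0},{"tx":0,"ty":0,"tz":20,"roll":0},{"tx":0,"ty":0,"tz":25,"roll":0},{"tx":0,"ty":0,"tz":28,"roll":0},{"tx":0,"ty":0,"tz":25,"roll":0},{"tx":0,"ty":0,"tz":20,"roll":0},{"tx":0,"ty":0,"tz":15,"roll":0},{"tx":0,"ty":0,"tz":8,"roll":0},{"tx":0,"ty":0,"tz":0,"roll":0},{"tx":0,"ty":0,"tz":0,"roll":0}]';python3 -m handwheel '[{"tx":0,"ty":0,"tz":0,"roll":0},{"tx":0,"ty":0,"tz":0,"roll":0},{"tx":0,"ty":0,"tz":0,"roll":0},{"tx":0,"ty":0,"tz":0,"roll":0},{"tx":0,"ty":0,"tz":0,"roll":0},{"tx":0,"ty":0,"tz":0,"roll":0}]' 0 60;  python3 -m handwheel '[{"tx":0,"ty":0,"tz":-5,"roll":0},{"tx":0,"ty":0,"tz":-10,"roll":0},{"tx":0,"ty":0,"tz":-15,"roll":0},{"tx":0,"ty":0,"tz":-25,"roll":0},{"tx":0,"ty":0,"tz":-30,"roll":0},{"tx":0,"ty":0,"tz":-30,"roll":0},{"tx":0,"ty":0,"tz":-20,"roll":0},{"tx":0,"ty":0,"tz":-8,"roll":0},{"tx":0,"ty":0,"tz":0,"roll":0},{"tx":0,"ty":0,"tz":0,"roll":0}]'; python3 go.py 580 -194 160 6.3
```

```text
t: 19.82
tool_pos: [0.5632, 0.165, 0.0234]
tool_rot: [3.094, -0.546, -0.0]
contact_force: [0.8, 0.3, 1.3]
opening: 0.0551
grip_force: 0.0
t: 20.32
tool_pos: [0.5647, 0.1658, 0.0252]
tool_rot: [-3.093, 0.545, -0.005]
contact_force: [-0.1, 0.8, 6.3]
opening: 0.0244
grip_force: 59.7
t: 21.15
tool_pos: [0.5627, 0.1654, 0.1655]
tool_rot: [3.094, -0.545, -0.002]
contact_force: [1.0, 0.6, -3.6]
opening: 0.0244
grip_force: 59.3
t 21.1 pos [562.7 165.4 165.5] psi -20.0 -> roll first -0.459 then tx -22.2 ty 359.2 tz 5.5
```

```bash
python3 -m handwheel '[{"tx":0,"ty":0,"tz":0,"roll":-0.115},{"tx":0,"ty":0,"tz":0,"roll":-0.115},{"tx":0,"ty":0,"tz":0,"roll":-0.115},{"tx":0,"ty":0,"tz":0,"roll":-0.115},{"tx":0,"ty":0,"tz":0,"roll":0}]'; python3 -m handwheel '[{"tx":-2,"ty":20,"tz":0,"roll":0},{"tx":-2,"ty":32,"tz":0,"roll":0},{"tx":-2,"ty":34,"tz":0,"roll":0},{"tx":-2,"ty":34,"tz":0,"roll":0},{"tx":-2,"ty":34,"tz":0,"roll":0},{"tx":-2,"ty":34,"tz":0,"roll":0},{"tx":-2,"ty":34,"tz":0,"roll":0},{"tx":-2,"ty":34,"tz":0,"roll":0},{"tx":-2,"ty":34,"tz":0,"roll":0},{"tx":-2,"ty":34,"tz":0,"roll":0},{"tx":-2,"ty":25,"tz":0,"roll":0},{"tx":0,"ty":10,"tz":0,"roll":0}]'; python3 -m handwheel '[{"tx":0,"ty":0,"tz":0,"roll":0},{"tx":0,"ty":0,"tz":0,"roll":0},{"tx":0,"ty":0,"tz":0,"roll":0}]'; python3 go.py 580 -194 29 6.3
python3 - <<'E'
from m import *
for n in('scene','top'):
    p,d=optics.get_image(n);np.save(n+'3.npy',d);cv2.imwrite(f'pics/{n}3.png',p[...,::-1]);P=cloud(n,d);print(n,rect(P,.135,.16,.48,.68,-.25,-.14))
    if n=='top': blot(n,np.ascontiguousarray(p[...,::-1]))
E
```

```text
t: 21.57
tool_pos: [0.5616, 0.1652, 0.163]
tool_rot: [3.136, 0.177, -0.008]
contact_force: [-0.7, 0.8, -2.1]
opening: 0.0244
grip_force: 59.3
t: 22.57
tool_pos: [0.58, -0.1968, 0.1642]
tool_rot: [-3.137, -0.165, 0.005]
contact_force: [-0.0, 0.7, -1.9]
opening: 0.0248
grip_force: 59.5
t: 22.82
tool_pos: [0.5809, -0.1922, 0.1653]
tool_rot: [-3.135, -0.175, 0.002]
contact_force: [-0.5, 0.2, -2.6]
opening: 0.0248
grip_force: 59.5
t 22.8 pos [ 580.9 -192.2  165.3] psi 6.4 -> roll first 0.001 then tx -1.1 ty 1.7 tz 136.3
scene (0,)
top (29, array([ 564. , -179.4]), array([23.5, 10.1]), 4.2, 'z', array([142.1, 148.7, 155.3]))
top nt 160721 [514.  -25.8] [1261.9 1655.3] 0.2 mean [437.6  96.9]
top wt 160721 [514.  -25.8] [1261.9 1655.3] 0.2 mean [437.6  96.9]
top dish 160721 [514.1 -25.8] [1262.7 1656.4] 0.2 mean [437.6  97. ]
```

View pics/scene3.png

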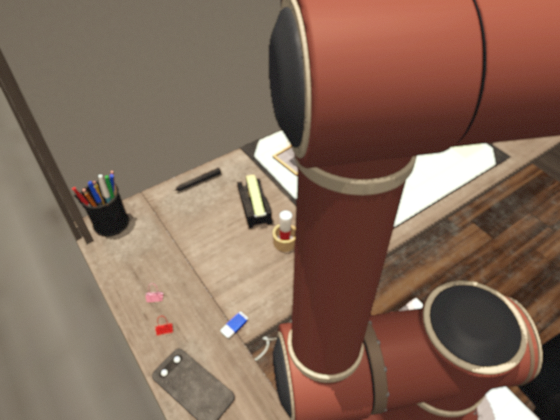

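The scene shows the glue stick in the cup (286,228) and the dispenser, marker and eraser untouched; the stapler's own place is empty. Lowering it into the narrow tray.

```bash
python3 -m handwheel '[{"tx":-1,"ty":1.5,"tz":8,"roll":0},{"tx":0,"ty":0,"tz":18,"roll":0},{"tx":0,"ty":0,"tz":25,"roll":0},{"tx":0,"ty":0,"tz":25,"roll":0},{"tx":0,"ty":0,"tz":25,"roll":0},{"tx":0,"ty":0,"tz":17,"roll":0},{"tx":0,"ty":0,"tz":8,"roll":0},{"tx":0,"ty":0,"tz":3,"roll":0},{"tx":0,"ty":0,"tz":2,"roll":0},{"tx":0,"ty":0,"tz":0,"roll":0},{"tx":0,"ty":0,"tz":0,"roll":0}]'; python3 -m handwheel '[{"tx":0,"ty":0,"tz":1,"roll":0},{"tx":0,"ty":0,"tz":1,"roll":0},{"tx":0,"ty":0,"tz":0,"roll":0}]';
```

```text
t: 23.83
tool_pos: [0.5816, -0.1957, 0.0369]
tool_rot: [3.135, 0.175, 0.004]
contact_force: [0.4, -0.8, -1.9]
opening: 0.0245
grip_force: 59.5
t: 24.08
tool_pos: [0.5807, -0.1955, 0.0338]
tool_rot: [3.136, 0.175, 0.001]
contact_force: [-0.6, -0.2, -1.5]
opening: 0.0248
grip_force: 59.5
```

```bash
python3 -m handwheel '[{"tx":0,"ty":0,"tz":1,"roll":0},{"tx":0,"ty":0,"tz":1,"roll":0},{"tx":0,"ty":0,"tz":1,"roll":0},{"tx":0,"ty":0,"tz":0,"roll":0}]';python3 -m handwheel '[{"tx":0,"ty":0,"tz":1,"roll":0},{"tx":0,"ty":0,"tz":1,"roll":0},{"tx":0,"ty":0,"tz":0,"roll":0}]'
```

```text
t: 24.42
tool_pos: [0.5807, -0.1954, 0.0313]
tool_rot: [3.137, 0.175, -0.0]
contact_force: [-3.7, 1.8, 4.9]
opening: 0.0247
grip_force: 60.4
t: 24.67
tool_pos: [0.5808, -0.1955, 0.0312]
tool_rot: [-3.137, -0.175, 0.001]
contact_force: [-8.9, 3.6, 14.4]
opening: 0.025
grip_force: 61.7
```

```bash
python3 -m handwheel '[{"tx":0,"ty":0,"tz":-1,"roll":0},{"tx":0,"ty":0,"tz":0,"roll":0},{"tx":0,"ty":0,"tz":0,"roll":0},{"tx":0,"ty":0,"tz":0,"roll":0},{"tx":0,"ty":0,"tz":-10,"roll":0},{"tx":0,"ty":0,"tz":-20,"roll":0},{"tx":0,"ty":0,"tz":-30,"roll":0},{"tx":0,"ty":0,"tz":-30,"roll":0},{"tx":0,"ty":0,"tz":-30,"roll":0},{"tx":0,"ty":0,"tz":-20,"roll":0},{"tx":0,"ty":0,"tz":0,"roll":0}]' 60; python3 go.py 534 -10.5 160 -20.7
```

```text
t: 25.58
tool_pos: [0.5836, -0.1968, 0.1766]
tool_rot: [3.131, 0.175, 0.015]
contact_force: [0.3, -0.3, 1.2]
opening: 0.0599
grip_force: 0.0
t 25.6 pos [ 583.6 -196.8  176.6] psi 6.4 -> roll first 0.473 then tx -112.3 ty -156.7 tz 16.6
```

```bash
python3 -m handwheel '[{"tx":0,"ty":0,"tz":0,"roll":0.118},{"tx":0,"ty":0,"tz":0,"roll":0.118},{"tx":0,"ty":0,"tz":0,"roll":0.118},{"tx":0,"ty":0,"tz":0,"roll":0.118},{"tx":-16,"ty":-22,"tz":0,"roll":0},{"tx":-20,"ty":-28,"tz":0,"roll":0},{"tx":-24,"ty":-33,"tz":0,"roll":0},{"tx":-20,"ty":-28,"tz":0,"roll":0},{"tx":-16,"ty":-23,"tz":0,"roll":0},{"tx":-16,"ty":-22,"tz":0,"roll":0},{"tx":0,"ty":0,"tz":0,"roll":0},{"tx":0,"ty":0,"tz":0,"roll":0}]' 85; python3 go.py 533.5 -10.5 6 -20.7
python3 - <<'E'
from m import *
S=[]
for n in('scene','top'):
    p,d=optics.get_image(n);np.save(n+'4.npy',d);cv2.imwrite(f'pics/{n}4.png',p[...,::-1]);P=cloud(n,d)
    im=np.ascontiguousarray(p[...,::-1]);hsv=cv2.cvtColor(im,cv2.COLOR_BGR2HSV)
    red=((hsv[...,0]<8)|(hsv[...,0]>172))&(hsv[...,1]>130)&(abs(P[...,0]-.58)<.09)&(abs(P[...,1]+.195)<.05)&(P[...,2]>.03)&(P[...,2]<.08)
    if red.sum()>5:
        Q=P[red];A=np.c_[Q[:,0]-.58,np.ones(len(Q))];print(n,'stapler red',red.sum(),cv2.minAreaRect((Q[:,:2]*1000).astype(np.float32)),'z',np.percentile(Q[:,2],[2,50,98]))
        for lo in range(500,660,20):
            k=(Q[:,0]*1000>=lo)&(Q[:,0]*1000<lo+20)
            if k.sum()>3: print(lo,np.percentile(Q[k,2],80)*1000)
u,v=proj('top',[(.53,-.12,.05)])[0].astype(int);cv2.imwrite('pics/st.png',cv2.resize(im[v-65:v+65,u-95:u+95],None,fx=4,fy=4,interpolation=2))
E
```

```text
t: 26.58
tool_pos: [0.53, -0.0088, 0.1685]
tool_rot: [3.091, -0.56, -0.001]
contact_force: [0.1, -0.3, 0.1]
opening: 0.0852
grip_force: 0.0
t 26.6 pos [530.   -8.8 168.5] psi -20.5 -> roll first 0.003 then tx 3.8 ty 0.4 tz 162.5
scene stapler red 348 ((578.1398315429688, -189.20391845703125), (130.37078857421875, 21.07854461669922), 6.213834285736084) z [0.04496133 0.05507611 0.06195657]
500 51.886404976672004
520 56.82732381537829
540 60.51588712377565
560 60.928353348089544
580 60.19343562784223
600 57.30149843059047
620 53.98544543152075
640 50.75091765738935
top stapler red 262 ((582.5045166015625, -193.42884826660156), (131.18080139160156, 18.226720809936523), 5.564792633056641) z [0.04814566 0.05811854 0.06663254]
500 57.04856944654635
520 58.76918828684086
540 63.19941363120743
560 64.9615043523017
580 64.07879512533063
600 60.69225815352604
620 55.99444083849261
640 53.30136445135225
```

View pics/st.png

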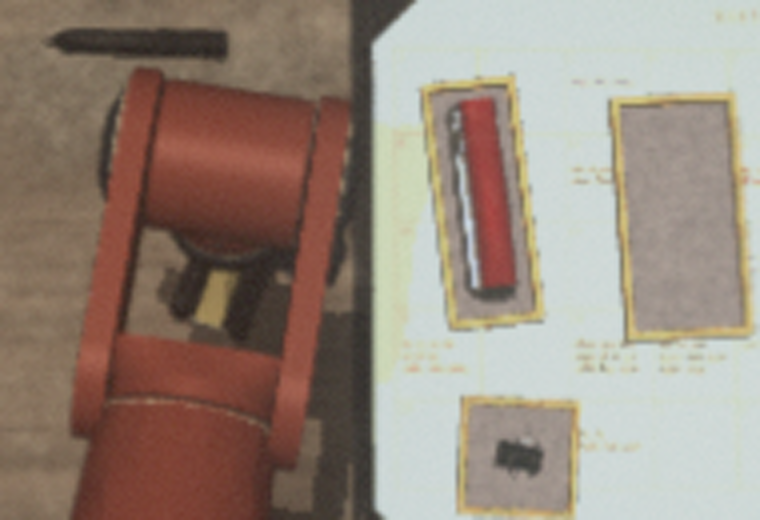

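The stapler sits flat and centred in the narrow tray, and the wide tray is free. Next the dispenser.

```bash
python3 -m handwheel '[{"tx":4,"ty":0.5,"tz":8,"roll":0.003},{"tx":0,"ty":0,"tz":20,"roll":0},{"tx":0,"ty":0,"tz":25,"roll":0},{"tx":0,"ty":0,"tz":25,"roll":0},{"tx":0,"ty":0,"tz":25,"roll":0},{"tx":0,"ty":0,"tz":20,"roll":0},{"tx":0,"ty":0,"tz":15,"roll":0},{"tx":0,"ty":0,"tz":8,"roll":0},{"tx":0,"ty":0,"tz":4,"roll":0},{"tx":0,"ty":0,"tz":0,"roll":0},{"tx":0,"ty":0,"tz":0,"roll":0}]'; python3 go.py 533.5 -10.5 6 -20.7
```

```text
t: 27.6
tool_pos: [0.5351, -0.0122, 0.0199]
tool_rot: [-3.09, 0.569, -0.002]
contact_force: [1.3, -0.8, 0.2]
opening: 0.0847
grip_force: 0.0
t 27.6 pos [535.1 -12.2  19.9] psi -20.9 -> roll first -0.003 then tx -2.1 ty -1.0 tz 13.9
```

```bash
python3 -m handwheel '[{"tx":-2,"ty":-1,"tz":4,"roll":0},{"tx":0,"ty":0,"tz":4,"roll":0},{"tx":0,"ty":0,"tz":3,"roll":0},{"tx":0,"ty":0,"tz":2,"roll":0},{"tx":0,"ty":0,"tz":0,"roll":0},{"tx":0,"ty":0,"tz":0,"roll":0}]';python3 -m handwheel '[{"tx":0,"ty":0,"tz":0,"roll":0},{"tx":0,"ty":0,"tz":0,"roll":0},{"tx":0,"ty":0,"tz":0,"roll":0},{"tx":0,"ty":0,"tz":0,"roll":0},{"tx":0,"ty":0,"tz":0,"roll":0},{"tx":0,"ty":0,"tz":0,"roll":0},{"tx":0,"ty":0,"tz":0,"roll":0},{"tx":0,"ty":0,"tz":0,"roll":0}]' 0 110
```

```text
t: 28.1
tool_pos: [0.5327, -0.01, 0.0062]
tool_rot: [3.09, -0.568, -0.0]
contact_force: [0.3, -0.7, 0.6]
opening: 0.0851
grip_force: 0.0
t: 28.77
tool_pos: [0.5336, -0.0102, 0.0071]
tool_rot: [3.09, -0.568, 0.002]
contact_force: [-0.2, -0.6, 4.8]
opening: 0.0564
grip_force: 118.2
```

```bash
python3 -m handwheel '[{"tx":0,"ty":0,"tz":-3,"roll":0},{"tx":0,"ty":0,"tz":-5,"roll":0},{"tx":0,"ty":0,"tz":-8,"roll":0},{"tx":0,"ty":0,"tz":-12,"roll":0},{"tx":0,"ty":0,"tz":-15,"roll":0},{"tx":0,"ty":0,"tz":-15,"roll":0},{"tx":0,"ty":0,"tz":-12,"roll":0},{"tx":0,"ty":0,"tz":-8,"roll":0},{"tx":0,"ty":0,"tz":-4,"roll":0},{"tx":0,"ty":0,"tz":0,"roll":0},{"tx":0,"ty":0,"tz":0,"roll":0}]'
python3 - <<'E'
from h import *
p,d=optics.get_image('scene');b=p[90:300,170:370,::-1]
cv2.imwrite('pics/d1.png',cv2.resize(b,None,fx=2.8,fy=2.8,interpolation=2));P=cloud('scene',d);np.save('scene5.npy',d)
E
```

```text
t: 29.68
tool_pos: [0.5324, -0.01, 0.088]
tool_rot: [-3.09, 0.568, 0.001]
contact_force: [0.7, 0.3, -4.8]
opening: 0.0564
grip_force: 117.3
```

View pics/d1.png

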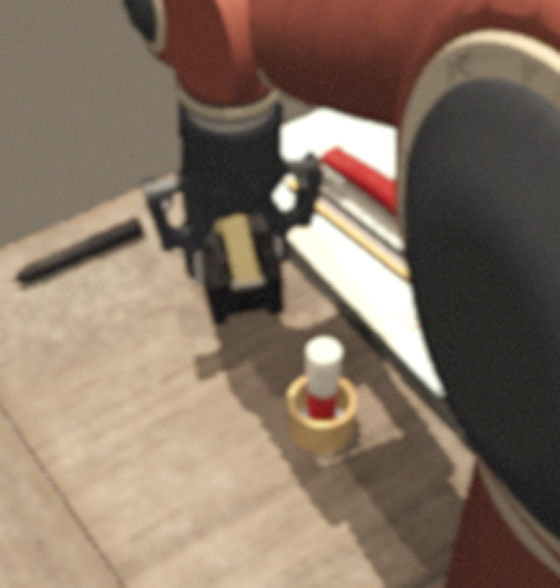

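The dispenser is lifted level. Raising and carrying it to the wide tray.

```bash
python3 -m handwheel '[{"tx":0,"ty":0,"tz":-10,"roll":0},{"tx":0,"ty":0,"tz":-20,"roll":0},{"tx":0,"ty":0,"tz":-20,"roll":0},{"tx":0,"ty":0,"tz":-15,"roll":-0.05},{"tx":0,"ty":0,"tz":-5,"roll":-0.08},{"tx":0,"ty":0,"tz":0,"roll":-0.1},{"tx":0,"ty":0,"tz":0,"roll":-0.1},{"tx":0,"ty":0,"tz":0,"roll":-0.07},{"tx":0,"ty":0,"tz":0,"roll":-0.015},{"tx":0,"ty":0,"tz":0,"roll":0},{"tx":0,"ty":0,"tz":0,"roll":0}]'; python3 go.py 550 -343 160 3.1
```

```text
t: 30.65
tool_pos: [0.5326, -0.01, 0.1582]
tool_rot: [-3.141, -0.078, 0.001]
contact_force: [-0.5, -0.0, -4.9]
opening: 0.0564
grip_force: 117.7
t 30.6 pos [532.6 -10.  158.2] psi 2.9 -> roll first -0.004 then tx -0.6 ty 333.4 tz -1.8
```

```bash
python3 -m handwheel '[{"tx":0,"ty":15,"tz":0,"roll":0},{"tx":0,"ty":25,"tz":0,"roll":0},{"tx":0,"ty":34,"tz":0,"roll":0},{"tx":0,"ty":34,"tz":0,"roll":0},{"tx":0,"ty":34,"tz":0,"roll":0},{"tx":0,"ty":34,"tz":0,"roll":0},{"tx":0,"ty":34,"tz":0,"roll":0},{"tx":0,"ty":34,"tz":0,"roll":0},{"tx":0,"ty":34,"tz":0,"roll":0},{"tx":0,"ty":28,"tz":0,"roll":0},{"tx":0,"ty":18,"tz":0,"roll":0},{"tx":0,"ty":9,"tz":0,"roll":0}]'; python3 -m handwheel '[{"tx":0,"ty":0,"tz":0,"roll":0},{"tx":0,"ty":0,"tz":0,"roll":0},{"tx":0,"ty":0,"tz":0,"roll":0}]'; python3 go.py 550 -343 11.5 3.1
python3 - <<'E'
from m import *
for n in('top','scene'):
    p,d=optics.get_image(n);P=cloud(n,d);print(n,rect(P,.145,.24,.45,.70,-.40,-.28))
    im=np.ascontiguousarray(p[...,::-1])
    u,v=proj(n,[(.57,-.342,.1)])[0].astype(int);cv2.imwrite(f'w_{n}.png',im[max(v-60,0):v+60,u-60:u+60])
E
```

```text
t: 31.65
tool_pos: [0.5496, -0.3449, 0.1581]
tool_rot: [3.141, 0.076, -0.001]
contact_force: [0.4, 1.1, -5.5]
opening: 0.0561
grip_force: 117.9
t: 31.9
tool_pos: [0.5499, -0.3409, 0.158]
tool_rot: [-3.139, -0.082, 0.001]
contact_force: [-0.1, 1.1, -5.3]
opening: 0.0565
grip_force: 117.9
t 31.9 pos [ 549.9 -340.9  158. ] psi 3.0 -> roll first -0.002 then tx -0.0 ty 2.1 tz 146.5
top (300, array([ 573.6, -333.1]), array([141.5,  50. ]), 10.0, 'z', array([154.8, 172.2, 217.5]))
scene (0,)
```

```bash
python3 -m handwheel '[{"tx":0,"ty":2,"tz":8,"roll":0},{"tx":0,"ty":0,"tz":18,"roll":0},{"tx":0,"ty":0,"tz":25,"roll":0},{"tx":0,"ty":0,"tz":25,"roll":0},{"tx":0,"ty":0,"tz":22,"roll":0},{"tx":0,"ty":0,"tz":16,"roll":0},{"tx":0,"ty":0,"tz":10,"roll":0},{"tx":0,"ty":0,"tz":6,"roll":0},{"tx":0,"ty":0,"tz":4,"roll":0},{"tx":0,"ty":0,"tz":0,"roll":0},{"tx":0,"ty":0,"tz":0,"roll":0}]'; python3 go.py 550 -343 11.5 3.1
```

```text
t: 32.92
tool_pos: [0.5507, -0.3451, 0.0254]
tool_rot: [3.139, 0.081, 0.002]
contact_force: [-0.4, -0.1, -4.1]
opening: 0.056
grip_force: 118.0
t 32.9 pos [ 550.7 -345.1   25.4] psi 2.9 -> roll first -0.003 then tx -0.6 ty -2.1 tz 13.9
```

```bash
python3 -m handwheel '[{"tx":0,"ty":-1.5,"tz":3,"roll":0},{"tx":0,"ty":0,"tz":3,"roll":0},{"tx":0,"ty":0,"tz":2,"roll":0},{"tx":0,"ty":0,"tz":1,"roll":0},{"tx":0,"ty":0,"tz":0,"roll":0},{"tx":0,"ty":0,"tz":0,"roll":0}]'; python3 -m handwheel '[{"tx":0,"ty":0,"tz":1,"roll":0},{"tx":0,"ty":0,"tz":1,"roll":0},{"tx":0,"ty":0,"tz":0,"roll":0},{"tx":0,"ty":0,"tz":0,"roll":0}]'
```

```text
t: 33.42
tool_pos: [0.5498, -0.3431, 0.0152]
tool_rot: [-3.14, -0.081, 0.0]
contact_force: [-0.1, -0.3, -3.6]
opening: 0.0563
grip_force: 118.0
t: 33.75
tool_pos: [0.5499, -0.3431, 0.0133]
tool_rot: [-3.141, -0.081, -0.0]
contact_force: [0.1, -0.5, -5.0]
opening: 0.0568
grip_force: 118.1
```

```bash
python3 -m handwheel '[{"tx":0,"ty":0,"tz":1,"roll":0},{"tx":0,"ty":0,"tz":0.5,"roll":0},{"tx":0,"ty":0,"tz":0,"roll":0},{"tx":0,"ty":0,"tz":0,"roll":0}]'
```

```text
t: 34.08
tool_pos: [0.5502, -0.3433, 0.0132]
tool_rot: [3.14, 0.081, 0.0]
contact_force: [-4.6, 2.6, 5.0]
opening: 0.0562
grip_force: 119.3
```

Contact with the floor. Releasing and going up.

```bash
python3 -m handwheel '[{"tx":0,"ty":0,"tz":0,"roll":0},{"tx":0,"ty":0,"tz":0,"roll":0},{"tx":0,"ty":0,"tz":0,"roll":0},{"tx":0,"ty":0,"tz":0,"roll":0},{"tx":0,"ty":0,"tz":-5,"roll":0},{"tx":0,"ty":0,"tz":-15,"roll":0},{"tx":0,"ty":0,"tz":-25,"roll":0},{"tx":0,"ty":0,"tz":-30,"roll":0},{"tx":0,"ty":0,"tz":-30,"roll":0},{"tx":0,"ty":0,"tz":-30,"roll":0},{"tx":0,"ty":0,"tz":-20,"roll":0},{"tx":0,"ty":0,"tz":0,"roll":0}]' 80
python3 -m handwheel '[{"tx":0,"ty":-15,"tz":0,"roll":0},{"tx":0,"ty":-30,"tz":0,"roll":0},{"tx":0,"ty":-40,"tz":0,"roll":0},{"tx":0,"ty":-40,"tz":0,"roll":0},{"tx":0,"ty":-40,"tz":0,"roll":0},{"tx":0,"ty":-40,"tz":0,"roll":0},{"tx":0,"ty":-40,"tz":0,"roll":0},{"tx":0,"ty":-40,"tz":0,"roll":0},{"tx":0,"ty":-40,"tz":0,"roll":0},{"tx":0,"ty":-40,"tz":0,"roll":0},{"tx":0,"ty":-30,"tz":0,"roll":0},{"tx":0,"ty":-15,"tz":0,"roll":0}]'
python3 -m handwheel '[{"tx":0,"ty":0,"tz":0,"roll":0},{"tx":0,"ty":0,"tz":0,"roll":0}]'
python3 - <<'E'
from m import *
for n in('scene','top'):
    p,d=optics.get_image(n);P=cloud(n,d);im=np.ascontiguousarray(p[...,::-1]);cv2.imwrite(f'pics/{n}9.png',im)
    print(n,'disp',rect(P,.018,.09,.48,.66,-.387,-.297));print('  stap',rect(P,.018,.08,.48,.68,-.24,-.15));print('  clip',rect(P,.014,.06,.36,.43,-.255,-.185));print('  glue',rect(P,.05,.12,.39,.45,-.045,.02));print('  eraser',rect(P,.006,.03,.27,.35,.15,.225),'marker',rect(P,.006,.03,.67,.715,-.015,.13))
    a=np.deg2rad(3.1);u=np.array([np.cos(a),np.sin(a)]);D=P[...,:2]-[.570,-.342];l=D@u*1000;w=D@[-u[1],u[0]]*1000;z=P[...,2]*1000
    f=lambda lo,a,b:np.round(np.percentile(z[(l>=lo)&(l<lo+10)&(abs(w)>a)&(abs(w)<b)],50)) if ((l>=lo)&(l<lo+10)&(abs(w)>a)&(abs(w)<b)).sum()>2 else -1
    print('  flank',[f(b,17,27) for b in range(-75,75,10)],'centre',[f(b,0,10) for b in range(-75,75,10)])
cv2.imwrite('pics/end.png',cv2.resize(im[115:285,200:420],None,fx=3.5,fy=3.5,interpolation=2))
E
```

```text
t: 35.08
tool_pos: [0.5529, -0.3454, 0.1756]
tool_rot: [3.132, 0.081, 0.016]
contact_force: [0.0, -1.0, 1.2]
opening: 0.0801
grip_force: 0.0
t: 36.08
tool_pos: [0.5266, 0.0703, 0.1651]
tool_rot: [-3.139, -0.086, 0.005]
contact_force: [0.2, -0.6, -0.1]
opening: 0.0801
grip_force: 0.0
t: 36.25
tool_pos: [0.5276, 0.0673, 0.1655]
tool_rot: [3.14, 0.084, -0.004]
contact_force: [0.3, 0.0, 0.1]
opening: 0.0801
grip_force: 0.0
scene disp (160, array([ 538.9, -314.5]), array([85.6, 37.5]), 26.9, 'z', array([19.7, 28.8, 46.1]))
  stap (654, array([ 582. , -190.9]), array([139. ,  31.5]), 6.0, 'z', array([23.5, 51.7, 62.5]))
  clip (70, array([ 394.5, -218.4]), array([23.3, 31.3]), 8.4, 'z', array([14.2, 19.4, 41.6]))
  glue (254, array([416.2, -11.6]), array([24.2, 24.5]), 32.0, 'z', array([ 53. ,  88.1, 102.5]))
  eraser (318, array([306.5, 187.6]), array([23.8, 55. ]), 15.5, 'z', array([ 8.5, 11.8, 14.5])) marker (253, array([698. ,  58.1]), array([132. ,  19.2]), 88.7, 'z', array([ 8.5, 16.1, 21.5]))
  flank [np.float64(6.0), np.float64(3.0), np.float64(-757.0), np.float64(-759.0), np.float
[... 664 characters left out ...]
.6, 40.4]), 2.3, 'z', array([ 6.2, 11.6, 19.1])) marker (271, array([690.8,  59.9]), array([135.6,  40.5]), 86.6, 'z', array([ 7.5, 17.4, 24.5]))
  flank [np.float64(10.0), np.float64(51.0), np.float64(55.0), np.float64(53.0), np.float64(48.0), np.float64(45.0), np.float64(41.0), np.float64(36.0), np.float64(29.0), np.float64(27.0), np.float64(26.0), np.float64(30.0), np.float64(35.0), np.float64(34.0), np.float64(27.0)] centre [np.float64(7.0), np.float64(54.0), np.float64(56.0), np.float64(59.0), np.float64(63.0), np.float64(63.0), np.float64(68.0), np.float64(71.0), np.float64(74.0), np.float64(76.0), np.float64(76.0), np.float64(71.0), np.float64(57.0), np.float64(16.0), np.float64(7.0)]
```

View pics/end.png

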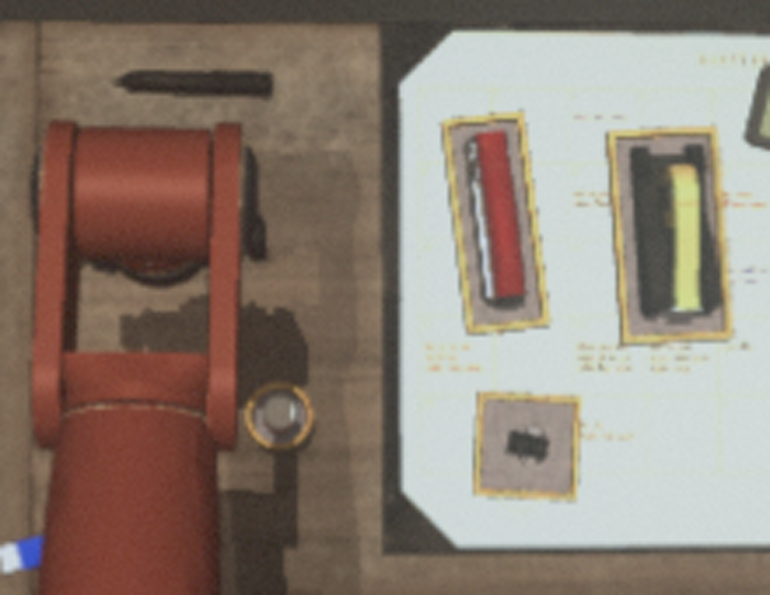

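Everything sits as required. The dispenser's flank profile is its desk profile plus about 4 mm, level at both ends and centred. The marker, at (698,58), and the eraser, at (306,187), have not moved.

```bash
python3 -c "
from station import ctrl
print(ctrl.finish_job())"
```

```text
the job is handed in; nothing more can be done
None
```

The stapler, tape dispenser, glue stick and binder clip are each in their holder; the last images showed the marker and eraser unmoved, and the job was handed in at about 36 s with no verdict returned.

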